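# Put the medicines away in the child-safe box

### The arm

A 6-joint arm with a two-finger parallel gripper is mounted at the origin on a cart in front of the work surface, level with it; the furniture and walls round the work are solid. World frame = base frame: x ahead of the robot, y to its left, z up, the work surface at z = 0. Lengths are in m, angles in degrees, forces in N, time in s.
With the tool pointing down it reaches from about 0.35 to 0.875 m from the base axis. Payload 4.2 kg.
Tool frame: the origin (TCP) lies at the very end of the fingers, on their centre line; the grasp point (between the pads) lies 19 mm behind it; z points along the fingers, y is the line along which they close (so a half turn about z gives the same grasp; the last joint's range is limited). The gripper opens to 87 mm and grips with 3 to 60 N. Pads are 19 mm wide; open, the fingers measure 117 mm over their backs; the gripper's body (75 mm by 190 mm) begins 51 mm behind the grasp point.
Start: joints at [-60.585, 22.042, 0.453, 0, -68.411, -14.817], TCP at [0.158, -0.605, 0.223] pointing down, gripper open.
Joint ranges: [-179.83, 179.83], [-69.29, 118.12], [-61.27, 80.66], [-181.25, 117.63], [-171.15, -9.14], [-177.46, 177.46]. Speed limits (degrees/s): [159.86, 159.86, 180, 180, 180, 180].

### API

Orientations are given as a 3x3 rotation matrix whose columns are the frame's x, y, z axes.
In Python, from station import * gives the robot as it stands.
- The arm moves only by the shell command python3 -m pendant 'ROWS'. ROWS is JSON, a list of rows, each an object of numbers: "x", "y", "z": the shift along the world's x, y, z normalised to -1 to 1, where 1 is 250 mm; "rx", "ry", "rz": the turn, a rotation vector about the world's x, y, z normalised to -1 to 1, where 1 is 180 degrees; "claw": the opening, from 0 (shut) to 1 (fully open). A call has exactly 8 rows; each row is the pose to reach, as a shift and turn from the pose commanded when the call began, turning the shorter way round; what a row does not reach only later rows make up. A row lasts 1/8 s, in which the tool goes at most 62.5 mm and 10.7 degrees, less where a joint would pass 70% of its speed; a pose out of reach is approached as far as the arm can. A call with a number of a shift or a turn outside -1 to 1 is refused whole. A call with a gripper value outside its range is refused whole. The fingers move at their own pace and stop on an object; the grip force is fixed at half the most. Time passes only in rows, so rows that repeat a pose let the fingers close, or fill a call up. It gives the time, the measured TCP pose, the force, the opening and the grip force at its end, in the units of the state.
- sense(): the state, without advancing time (a new reading comes with each control period).
- capture(name): name is "side" or "top"; returns a dict with "color" (420x560x3 uint8, red, green, blue), "mtx" (3x3 intrinsics, pixels), "world_to_cam" (4x4, takes a point from world to camera coordinates). Camera axes: x right, y up, looking along -z (the intrinsics and any distortion apply to the point x, -y, -z); pixel columns grow to the right and rows downward; lengths in m; the calibration is good to about 2 mm. A picture is of the moment at which its call begins. There is no depth.
- finish_job(): hands the job in; it is judged then, once.
Trained networks look in a picture, given as the dict that the camera call returned (one of the last four; its "shot" number tells which), for a name from the list of things; names that differ only in an ending like _2 or _b are one class to them, and where a whole thing is asked for, a point or a joint stands for the part that bears it (a point fixed in the world has none). Each returns a list of dicts, best first, with "conf" (0 to 1); they miss things now and then, are a little off and sometimes report something else, mostly with a low value. They report only what shows in the picture. A call takes as long as a camera call. They do not tell look-alikes from the thing itself.
- search_frame(picture, label): "centre" ([column, row] in pixels, amid what is visible of it).
- regions_of(picture, label): "region" (420x560 bool, what is visible of it) and "centre" ([column, row] in pixels, amid what is visible of it).
The state is a dict: "time_s": time; "joints": joint angles; "joint_velocities": joint speeds; "effort": joint torques, N m; "tcp_pos": TCP position; "ee_rot": TCP orientation; "wrist_force": force on the tool from outside, world axes, zero at the start; "moment": the same for the moment, N m; "gripper_width": opening from 0.0 (shut) to 1.0 (fully open); "gripper_force": force on a finger pad.
Only numpy, scipy, OpenCV 4.12 (cv2) and the standard library are available. Lean on these libraries where they do the work, as an engineer would, in place of code of your own. Each camera call takes 0.05 s, during which the arm holds its last target. There are 200 camera calls.

### The job

Put the medicine lying about on the worktop (every flat medicine carton and, if it is there, the weekly pill case) away in the white child-safe medicine box: unlock the box by pushing its knob down and turning it past the safety stop (do not force it against the stop), open the lid right up, lay all the medicine inside, lower the lid shut without slamming it, then push and turn the knob fully back to locked and let it pop up. Leave the wrapped biscuit and the two spice jars where they are.

Things in the scene. Friction and masses are not known exactly. Their poses are not given: they have to be found in the camera images.
- medicine_box: White plastic box with hinged lid, fixed. Outside 162 mm (x) by 272 mm (y), 72 mm high, 78 mm with lid; inside 150 by 260 mm, 66 mm deep. Origin: centre of its underside; z up, x towards the hinge (away from the robot), y to the left. On its right side (-y) a housing 70 by 72 mm, 75 mm high, carries the lock knob, upright axis at x = -20 mm, y = -172 mm.
- box_floor (a point): Centre of the box's inner floor, 6 mm above the worktop, axes as the box. The rim is 66 mm above it.
- lid (a joint): Lid hinge at the back rim, rad: 0 shut, 1.6 fully open (about upright; its stop). Stiff: it stays where it is left (about 2 to 3 N at the tab move it). It cannot be opened while the lock's arm lies over it.
- lid_hinge (a point): Point on the lid's hinge axis, mid-width; the axis is parallel to the box's y.
- lid_tab (a point): Centre of the grip part of the tab on the lid's free front edge: a grey tongue 20 mm wide (along the box's y), 10 mm thick, standing 36 mm out from the edge; this point is 20 mm out, 184 mm from the hinge axis, and moves with the lid. Can be pinched across its width from above at every lid angle, the lid pivoting between the fingers.
- lock (a joint): Turning angle of the lock knob, rad: 0 unlocked (steel arm points to the front, clear of the lid), 1.4 locked (arm lies over the lid's right edge, along the box's +y); stops at both ends. Grows clockwise seen from above. Grip bar and arm lie on one line, pointing 170 degrees minus this angle, counter-clockwise from the box's +x seen from above. Friction 0.06 N m.
- lock_cap (a joint): How far the spring knob is pushed down, m: 0 up, 0.010 fully in; the spring gives 2.6 N at the top, 7 N at the bottom. Turns with joint lock and pops up when let go. While up, its tooth strikes the safety stop, which bars the way from about 0.3 to 1.1 rad of joint lock from either side; pushed in 0.0085 m or more, it passes below.
- knob_top (a point): Centre of the top of the knob's grip bar, on the lock's axis, 145 mm above the worktop when up. The bar is 44 mm long, 14 mm wide, 40 mm high, on a disc of 44 mm diameter; the safety stop beside it reaches 110 mm above the worktop, so grip the bar in its upper 25 mm.
- carton_a: Flat printed medicine carton, 64 x 127 x 22 mm (its x, y, height; solid height 19 mm), lying flat; origin: centre of its underside. May be absent.
- carton_b: Flat printed medicine carton, 64 x 127 x 22 mm (its x, y, height; solid height 19 mm), lying flat; origin: centre of its underside. May be absent.
- carton_c: Flat printed medicine carton, 55 x 112 x 20 mm (its x, y, height; solid height 17 mm), lying flat; origin: centre of its underside. May be absent.
- carton_d: Flat printed medicine carton, 55 x 112 x 20 mm (its x, y, height; solid height 17 mm), lying flat; origin: centre of its underside. May be absent.
- pill_case: Weekly pill case: white bar with seven small clear lids (fixed), 38 x 118 x 23 mm (its x, y, height; solid height 22 mm), lying flat; origin: centre of its underside. May be absent.
- biscuit: Bystander: wrapped biscuit, 66 x 140 x 14 mm, lies among the cartons. Leave it.
- spice_tall: Bystander: spice jar, 45 mm across, 109 mm high, stands behind the box.
- spice_slim: Bystander: spice jar, 40 mm across, 102 mm high, stands behind the box.
Things that resemble listed ones, but are neither listed nor needed, are in the scene too. There is more than one size of the pill_case; the one meant has the size given above.

How it is judged:
By the outcome, as a careful person would: the job done as asked, in the order asked, and still so for the second after the job is handed in, with the robot touching nothing.
Of carton_a, carton_b, carton_c, carton_d, pill_case only 2 to 4 are there at a start; the rules pass over those that are not, and their reading is None.
At some moment in a run one of carton_a, carton_b, carton_c, carton_d, pill_case may be knocked a few centimetres aside while the robot is not near it.
Once in a run the grip may slacken for a moment while it holds something.
It also fails if it takes over 210 s, if anything falls off the work surface, if the arm or the gripper's body presses on something with over 40 N, if the wrist force passes 120 N, or if a joint passes its speed limit or range.

## Working session

There is one attempt and no reset: what is moved stays moved. The work goes in short steps, Python scripts to look and compute and a shell command to move; the robot and the scene stay as the last step left them, time stands still between calls to the robot, and variables do not carry over. Pictures are saved under pics/ and viewed, at most 14 in all, crops included, and the job is handed in when it is done.

```bash
mkdir -p pics; cat > h.py <<'E'
from station import *
import numpy as np, cv2
def shot(n,f=None):
    p=capture(n)
    if f: cv2.imwrite('pics/'+f,p['color'][:,:,::-1])
    return p
def ray(p,uv):
    K=np.array(p['mtx']);T=np.array(p['world_to_cam']);R=T[:3,:3];c=-R.T@T[:3,3]
    d=np.linalg.inv(K)@np.array([uv[0],uv[1],1.]);d=R.T@np.array([d[0],-d[1],-d[2]])
    return c,d
def onz(p,uv,z):
    c,d=ray(p,uv);return c+d*(z-c[2])/d[2]
def tri(p,u,q,v):
    a,d=ray(p,u);b,e=ray(q,v)
    s=np.linalg.lstsq(np.array([d,-e]).T,b-a,rcond=None)[0]
    x,y=a+s[0]*d,b+s[1]*e
    return (x+y)/2,np.linalg.norm(x-y)
def proj(p,X):
    T=np.array(p['world_to_cam']);c=T[:3,:3]@np.array(X)+T[:3,3]
    w=np.array(p['mtx'])@np.array([c[0],-c[1],-c[2]]);return w[:2]/w[2]
E
python3 - <<'E'
from h import *
np.set_printoptions(precision=3,suppress=True)
s=sense();print({k:np.round(v,3).tolist() for k,v in s.items()})
for n in ('top','side'):
    p=shot(n,n+'0.png');print(n,{k:v for k,v in p.items() if k not in('color',)})
    for l in ['medicine_box','lid_tab','knob_top','carton_a','carton_c','pill_case','biscuit']:
        r=search_frame(p,l);print(l,[(np.round(x['centre'],1).tolist(),round(x['conf'],2)) for x in r[:6]])
E
```

```text
{'time_s': 0.0, 'joints': [-60.585, 22.089, 0.38, -0.029, -68.408, -14.815], 'joint_velocities': [0.063, 0.096, -0.024, 0.035, -0.048, 0.044], 'effort': [0.001, -39.066, 18.741, 4.22, 0.011, -0.0], 'tcp_pos': [0.157, -0.604, 0.221], 'ee_rot': [[-0.968, -0.252, -0.001], [-0.252, 0.968, 0.002], [0.0, 0.002, -1.0]], 'wrist_force': [-0.208, 0.271, 0.514], 'moment': [-0.04, 0.01, -0.028], 'gripper_force': 0.0, 'gripper_width': 0.997}
top {'mtx': array([[390.64 ,   0.   , 275.89 ],
       [  0.   , 390.64 , 203.421],
       [  0.   ,   0.   ,   1.   ]]), 'world_to_cam': array([[ 0.024, -1.   , -0.01 , -0.08 ],
       [ 0.994,  0.023,  0.108, -0.579],
       [-0.108, -0.012,  0.994, -1.242],
       [ 0.   ,  0.   ,  0.   ,  1.   ]]), 'shot': 1}
medicine_box [([225.8, 223.4], 0.76)]
lid_tab [([220.1, 212.9], 0.95)]
knob_top [([271.9, 236.1], 0.53)]
carton_a [([328.8, 206.0], 0.92), ([140.3, 248.3], 0.65)]
carton_c [([328.8, 206.0], 0.92), ([140.3, 248.3], 0.65)]
pill_case [([411.9, 252.1], 0.79), ([365.9, 256.5], 0.59), ([374.8, 217.8], 0.51)]
biscuit [([147.1, 198.0], 0.96)]
side {'mtx': array([[486.001,   0.   , 278.2  ],
       [  0.   , 486.001, 209.546],
       [  0.   ,   0.   ,   1.   ]]), 'world_to_cam': array([[-0.997, -0.08 ,  0.012,  0.565],
       [ 0.059, -0.618,  0.784, -0.156],
       [-0.055,  0.782,  0.621, -1.457],
       [ 0.   ,  0.   ,  0.   ,  1.   ]]), 'shot': 2}
medicine_box [([295.4, 263.3], 0.69)]
lid_tab [([290.8, 259.5], 0.64)]
knob_top [([310.5, 215.0], 0.72), ([280.8, 197.8], 0.53)]
carton_a [([282.9, 198.6], 0.9), ([323.9, 355.4], 0.75)]
carton_c [([282.9, 198.6], 0.9), ([323.9, 355.4], 0.75)]
pill_case [([326.1, 158.5], 0.68), ([289.2, 174.3], 0.63)]
biscuit [([258.4, 350.9], 0.91), ([244.7, 207.2], 0.75)]
```

```bash
ls; ls pics; python3 -m pendant --help 2>&1 | head -20
```

```text
h.py
pics
side0.png
top0.png
invalid input: not JSON, or not a number
```

View pics/top0.png

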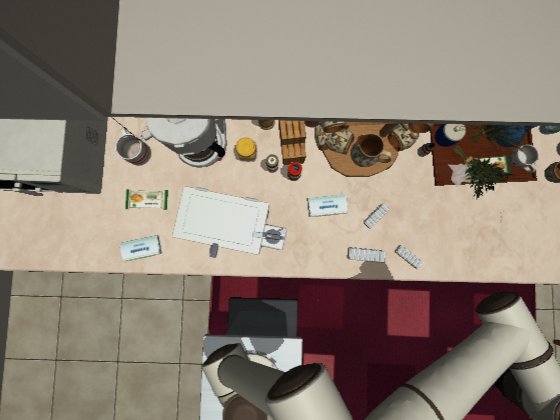

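View pics/side0.png

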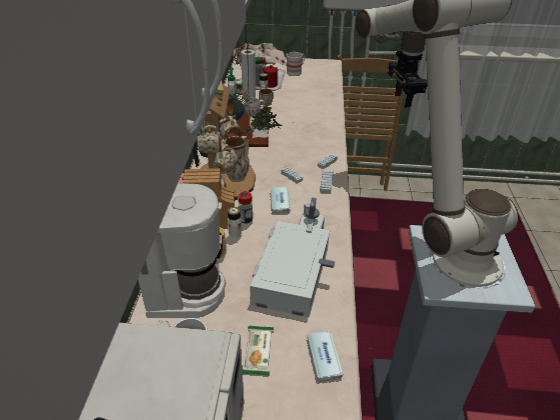

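Top view: two cartons at (328,206) and (140,248), three pill cases at (366,255), (376,216), (409,257), the biscuit at (146,199), the box with its tab at (213,250), and the knob at (272,236). Next I'll measure sizes.

```bash
cat >> h.py <<'E'
def rects(p,l,z):
    out=[]
    for r in regions_of(p,l):
        m=r['region'].astype(np.uint8)
        cs,_=cv2.findContours(m,cv2.RETR_EXTERNAL,cv2.CHAIN_APPROX_NONE)
        c=max(cs,key=cv2.contourArea)[:,0]
        w=np.array([onz(p,u,z)[:2] for u in c],np.float32)*1000
        (cx,cy),(a,b),t=cv2.minAreaRect(w)
        if a>b: a,b,t=b,a,t-90   # t = direction of short side, long = t+90
        out.append((round(r['conf'],2),np.round(r['centre']).tolist(),'c',round(cx),round(cy),'size',round(a),round(b),'shortdir',round(t,1)))
    return out
E
python3 - <<'E'
from h import *
np.set_printoptions(precision=3,suppress=True)
for n in('top','side'):
    p=shot(n)
    for l,z in [('carton_a',.02),('pill_case',.02),('biscuit',.014),('medicine_box',.078),('lid_tab',.075),('knob_top',.145)]:
        for r in rects(p,l,z): print(n,l,r)
    if n=='top':
        c=p['color'][180:280,110:450][:,:,::-1]
        cv2.imwrite('pics/t1.png',cv2.resize(c[:,:],(796,234),interpolation=cv2.INTER_CUBIC)); 
        a=cv2.resize(c[:,180:340],None,fx=4.9,fy=4.9,interpolation=cv2.INTER_CUBIC);cv2.imwrite('pics/t2.png',a)
E
```

```text
top carton_a (0.76, [326.0, 207.0], 'c', 579, -236, 'size', 64, 128, 'shortdir', 8.8)
top carton_a (0.65, [140.0, 245.0], 'c', 425, 373, 'size', 64, 129, 'shortdir', 14.4)
top pill_case (0.71, [409.0, 254.0], 'c', 418, -498, 'size', 26, 86, 'shortdir', -38.6)
top pill_case (0.69, [366.0, 256.0], 'c', 423, -363, 'size', 42, 121, 'shortdir', -4.3)
top pill_case (0.51, [376.0, 215.0], 'c', 549, -394, 'size', 30, 89, 'shortdir', 45.7)
top biscuit (0.62, [146.0, 200.0], 'c', 586, 365, 'size', 63, 140, 'shortdir', 1.3)
top medicine_box (0.73, [224.0, 221.0], 'c', 499, 76, 'size', 206, 350, 'shortdir', -11.5)
top lid_tab (0.92, [217.0, 215.0], 'c', 506, 109, 'size', 203, 276, 'shortdir', -10.2)
top knob_top (0.53, [274.0, 234.0], 'c', 471, -61, 'size', 38, 39, 'shortdir', 35.3)
side carton_a (0.86, [323.0, 357.0], 'c', 425, 381, 'size', 65, 132, 'shortdir', 12.8)
side carton_a (0.86, [282.0, 198.0], 'c', 580, -227, 'size', 57, 147, 'shortdir', 7.0)
side carton_a (0.3, [292.0, 261.0], 'c', 505, 48, 'size', 217, 299, 'shortdir', -10.7)
side pill_case (0.71, [326.0, 182.0], 'c', 421, -355, 'size', 32, 128, 'shortdir', -0.3)
side pill_case (0.59, [322.0, 159.0], 'c', 417, -491, 'size', 41, 104, 'shortdir', -37.1)
side pill_case (0.59, [290.0, 173.0], 'c', 550, -384, 'size', 46, 101, 'shortdir', 44.1)
side biscuit (0.87, [257.0, 349.0], 'c', 587, 373, 'size', 62, 139, 'shortdir', 2.0)
side medicine_box (0.64, [294.0, 263.0], 'c', 498, 68, 'size', 205, 479, 'shortdir', -9.8)
side lid_tab (0.61, [231.0, 223.0], 'c', 701, -28, 'size', 42, 152, 'shortdir', 9.2)
side lid_tab (0.56, [292.0, 262.0], 'c', 504, 105, 'size', 206, 287, 'shortdir', -9.7)
side knob_top (0.53, [310.0, 212.0], 'c', 467, -29, 'size', 38, 88, 'shortdir', -16.1)
```

View pics/t2.png

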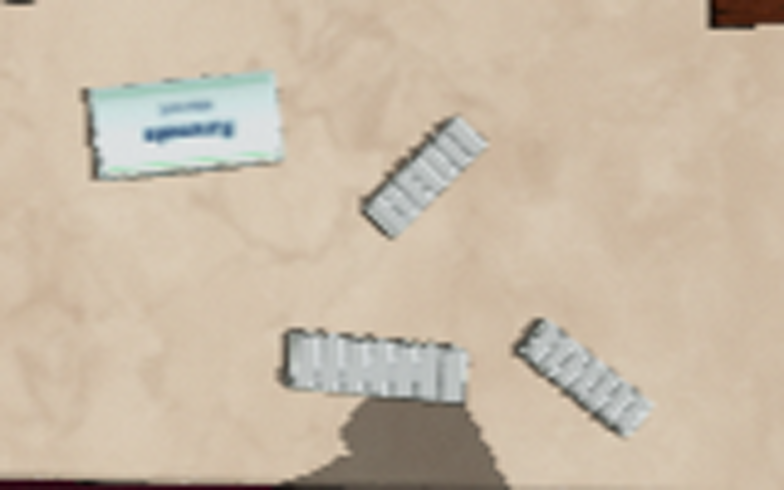

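The case at (366,256) is 118 mm long, so it is the target, and both cartons are the 64x127 size. Next I'll look at the box up close.

```bash
python3 - <<'E'
import cv2,numpy as np
a=cv2.imread('pics/top0.png')[180:265,165:295];b=cv2.imread('pics/side0.png')[190:320,240:345]
a=cv2.resize(a,(780,510),interpolation=cv2.INTER_CUBIC);b=cv2.resize(b,None,fx=4.6,fy=4.6,interpolation=cv2.INTER_CUBIC)
cv2.imwrite('pics/ta.png',a);cv2.imwrite('pics/sb.png',b);print(b.shape)
E
```

```text
(598, 483, 3)
```

View pics/ta.png

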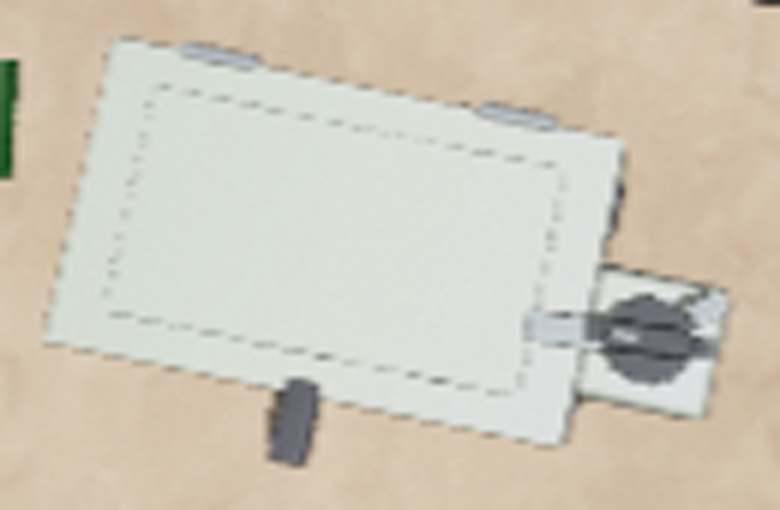

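View pics/sb.png

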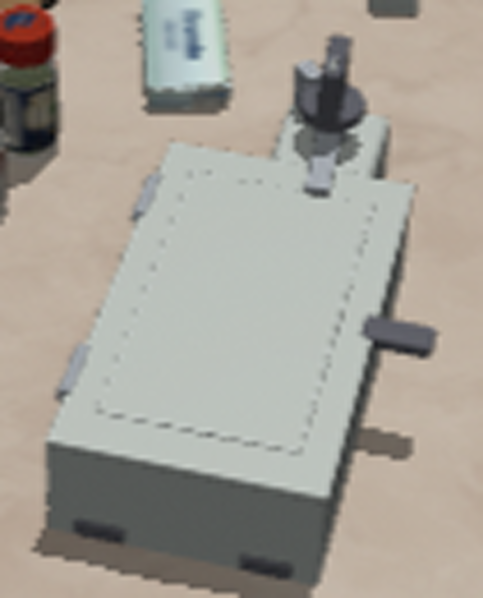

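The box is closed and locked. Top-crop lid corners are (118,38), (625,140), (565,445), (45,340), the tab tip is near (288,465), and the bar runs along the box's y. I'll triangulate these.

```bash
python3 - <<'E'
from h import *
np.set_printoptions(precision=4,suppress=True)
t=shot('top');s=shot('side')
T=lambda u,v:((u)/6+165-.5+.08,v/6+180-.42);S=lambda u,v:(u/4.6+240-.4,v/4.6+190-.4)
P=[]
for n,a,b in [('HL',(118,38),(47,445)),('HR',(625,140),(175,145)),('FR',(565,445),(412,185)),('FL',(45,340),(330,497)),('tab tip',(288,463),(432,340)),('tab root',(302,383),(368,330)),('knob',(652,335),(339,68))]:
    X,e=tri(t,T(*a),s,S(*b));print(n,X,e, onz(t,T(*a),.078 if n!='knob' else .145));P.append(onz(t,T(*a),.078))
P=np.array(P);c=P[:4].mean(0)
print('c',c,'yaw of y axis',[np.degrees(np.arctan2(-(a-b)[0],(a-b)[1])) for a,b in((P[0],P[1]),(P[3],P[2]))],'xaxis',[np.degrees(np.arctan2((a-b)[1],(a-b)[0])) for a,b in((P[0],P[3]),(P[1],P[2]))],[np.linalg.norm(P[i]-P[(i+1)%4]) for i in range(4)])
# carton/case heights
for l in('carton_a','pill_case'):
    A=search_frame(t,l);B=search_frame(s,l)
    for a in A:
        for b in B:
            X,e=tri(t,a['centre'],s,b['centre'])
            if e<.015 and abs(X[2])<.05: print(l,X,e)
E
```

```text
HL [0.6244 0.2249 0.0738] 0.0010061331527891591 [0.6243 0.2239 0.078 ]
HR [ 0.5747 -0.0445  0.0764] 0.003641290908543846 [ 0.5763 -0.0446  0.078 ]
FR [ 0.4171 -0.0176  0.077 ] 0.00035949872726563013 [ 0.4173 -0.0177  0.078 ]
FL [0.4639 0.2539 0.0791] 0.0020669295845341705 [0.465  0.2541 0.078 ]
tab tip [0.4051 0.125  0.0785] 0.0007841202120000816 [0.4047 0.1251 0.078 ]
tab root [0.4448 0.1195 0.0781] 0.002295148101127247 [0.4459 0.1195 0.078 ]
knob [ 0.471  -0.0621  0.1348] 0.005038757949850447 [ 0.4732 -0.0623  0.145 ]
c [0.5207 0.1039 0.078 ] yaw of y axis [np.float64(-10.130973940764918), np.float64(-9.937481146158829)] xaxis [np.float64(-10.737188252591798), np.float64(-9.596878499105749)] [np.float64(0.2727229778190712), np.float64(0.16124210279476775), np.float64(0.2759434452924085), np.float64(0.16217605775117877)]
carton_a [0.4319 0.3762 0.0152] 0.001626572739341577
carton_a [ 0.5783 -0.2287  0.0213] 0.001150007168359578
pill_case [ 0.4174 -0.3644  0.0044] 0.0015723094279904183
pill_case [ 0.5528 -0.3964  0.0174] 0.005326782330083779
pill_case [ 0.4216 -0.4948  0.0259] 0.012325303709420145
```

```bash
python3 -m pendant '[{"x":0.42,"y":0.72,"z":0.07,"rz":0.363,"claw":1},{"x":0.42,"y":0.72,"z":0.07,"rz":0.363,"claw":1},{"x":0.42,"y":0.72,"z":0.07,"rz":0.363,"claw":1},{"x":0.42,"y":0.72,"z":0.07,"rz":0.363,"claw":1},{"x":0.42,"y":0.72,"z":0.07,"rz":0.363,"claw":1},{"x":0.42,"y":0.72,"z":0.07,"rz":0.363,"claw":1},{"x":0.42,"y":0.72,"z":0.07,"rz":0.363,"claw":1},{"x":0.42,"y":0.72,"z":0.07,"rz":0.363,"claw":1}]' && python3 -m pendant '[{"x":0.84,"y":0.9,"claw":1},{"x":0.84,"y":0.9,"claw":1},{"x":0.84,"y":0.9,"claw":1},{"x":0.84,"y":0.9,"claw":1},{"x":0.84,"y":0.9,"claw":1},{"x":0.84,"y":0.9,"claw":1},{"x":0.84,"y":0.9,"claw":1},{"x":0.84,"y":0.9,"claw":1}]'; python3 -c "
from h import *
s=sense();print(s['joints'],s['ee_rot'])"
```

```text
[-6.05852108e+01  2.20428903e+01  4.49688346e-01 -5.51427654e-04
 -6.84115044e+01 -1.48157690e+01] [[-9.67714373e-01 -2.52049381e-01 -3.25464117e-05]
 [-2.52049383e-01  9.67714371e-01  7.59472153e-05]
 [ 1.23531817e-05  8.16985148e-05 -9.99999997e-01]]$[0]: bad value
```

```bash
python3 -m pendant '[{"x":0.42,"y":0.72,"z":0.07,"rx":0,"ry":0,"rz":0.363,"claw":1},{"x":0.42,"y":0.72,"z":0.07,"rx":0,"ry":0,"rz":0.363,"claw":1},{"x":0.42,"y":0.72,"z":0.07,"rx":0,"ry":0,"rz":0.363,"claw":1},{"x":0.42,"y":0.72,"z":0.07,"rx":0,"ry":0,"rz":0.363,"claw":1},{"x":0.42,"y":0.72,"z":0.07,"rx":0,"ry":0,"rz":0.363,"claw":1},{"x":0.42,"y":0.72,"z":0.07,"rx":0,"ry":0,"rz":0.363,"claw":1},{"x":0.42,"y":0.72,"z":0.07,"rx":0,"ry":0,"rz":0.363,"claw":1},{"x":0.42,"y":0.72,"z":0.07,"rx":0,"ry":0,"rz":0.363,"claw":1}]'; python3 -c "
from h import *
s=sense();print(s['joints'],s['ee_rot'])"
```

```text
time_s: 2.8
tcp_pos: [0.2625, -0.4248, 0.2401]
ee_rot: [[-0.177, -0.984, 0.0], [-0.984, 0.177, -0.0], [0.0, -0.0, -1.0]]
wrist_force: [0.5, 0.6, -0.2]
gripper_width: 0.998
gripper_force: 0.0
[-3.96274419e+01  8.96352071e+00 -1.51118750e+01  1.25813542e-04
 -6.59224578e+01  2.94155811e+01] [[-1.77287594e-01 -9.84159087e-01  2.75750184e-05]
 [-9.84159087e-01  1.77287594e-01 -2.54372376e-05]
 [ 2.01455799e-05 -3.16479116e-05 -9.99999999e-01]]
```

```bash
python3 -m pendant '[{"x":0.83,"y":1,"z":0,"rx":0,"ry":0,"rz":0,"claw":1},{"x":0.83,"y":1,"z":0,"rx":0,"ry":0,"rz":0,"claw":1},{"x":0.83,"y":1,"z":0,"rx":0,"ry":0,"rz":0,"claw":1},{"x":0.83,"y":1,"z":0,"rx":0,"ry":0,"rz":0,"claw":1},{"x":0.83,"y":1,"z":0,"rx":0,"ry":0,"rz":0,"claw":1},{"x":0.83,"y":1,"z":0,"rx":0,"ry":0,"rz":0,"claw":1},{"x":0.83,"y":1,"z":0,"rx":0,"ry":0,"rz":0,"claw":1},{"x":0.83,"y":1,"z":0,"rx":0,"ry":0,"rz":0,"claw":1}]' && python3 -m pendant '[{"x":0,"y":0.45,"z":0,"rx":0,"ry":0,"rz":0,"claw":1},{"x":0,"y":0.45,"z":0,"rx":0,"ry":0,"rz":0,"claw":1},{"x":0,"y":0.45,"z":-0.2,"rx":0,"ry":0,"rz":0,"claw":0.6},{"x":0,"y":0.45,"z":-0.3,"rx":0,"ry":0,"rz":0,"claw":0.6},{"x":0,"y":0.45,"z":-0.4,"rx":0,"ry":0,"rz":0,"claw":0.6},{"x":0,"y":0.45,"z":-0.458,"rx":0,"ry":0,"rz":0,"claw":0.6},{"x":0,"y":0.45,"z":-0.458,"rx":0,"ry":0,"rz":0,"claw":0.6},{"x":0,"y":0.45,"z":-0.458,"rx":0,"ry":0,"rz":0,"claw":0.6}]'; python3 - <<'E'
from h import *
s=shot('side');a=s['color'][150:270,240:400][:,:,::-1]
cv2.imwrite('pics/k1.png',cv2.resize(a,None,fx=5,fy=5,interpolation=cv2.INTER_CUBIC))
E
```

```text
time_s: 3.8
tcp_pos: [0.4692, -0.1757, 0.24]
ee_rot: [[-0.177, -0.984, -0.001], [-0.984, 0.177, 0.0], [0.0, 0.001, -1.0]]
wrist_force: [-1.2, -0.8, 0.5]
gripper_width: 1.0
gripper_force: 0.0
time_s: 4.8
tcp_pos: [0.4704, -0.063, 0.1264]
ee_rot: [[-0.176, -0.984, 0.001], [-0.984, 0.176, -0.0], [-0.0, -0.001, -1.0]]
wrist_force: [-0.1, 0.8, -0.0]
gripper_width: 0.606
gripper_force: 0.0
```

View pics/k1.png

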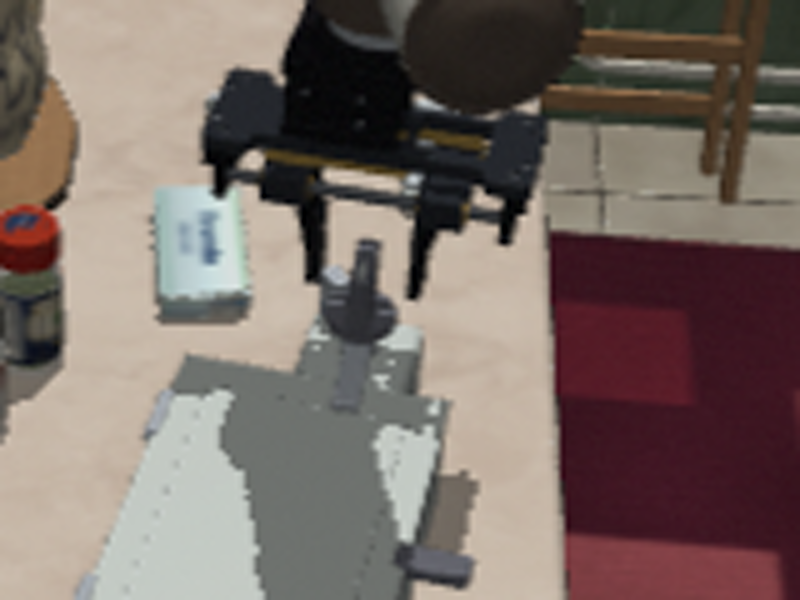

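The bar at (368,265) is centred between the fingertips at (315,270) and (415,285), so I'll close and push gently.

```bash
python3 -m pendant '[{"x":0,"y":0,"z":0,"rx":0,"ry":0,"rz":0,"claw":0.3},{"x":0,"y":0,"z":0,"rx":0,"ry":0,"rz":0,"claw":0.2},{"x":0,"y":0,"z":0,"rx":0,"ry":0,"rz":0,"claw":0},{"x":0,"y":0,"z":0,"rx":0,"ry":0,"rz":0,"claw":0},{"x":0,"y":0,"z":0,"rx":0,"ry":0,"rz":0,"claw":0},{"x":0,"y":0,"z":0,"rx":0,"ry":0,"rz":0,"claw":0},{"x":0,"y":0,"z":0,"rx":0,"ry":0,"rz":0,"claw":0},{"x":0,"y":0,"z":0,"rx":0,"ry":0,"rz":0,"claw":0}]'; python3 -m pendant '[{"x":0,"y":0,"z":-0.01,"rx":0,"ry":0,"rz":0,"claw":0},{"x":0,"y":0,"z":-0.02,"rx":0,"ry":0,"rz":0,"claw":0},{"x":0,"y":0,"z":-0.03,"rx":0,"ry":0,"rz":0,"claw":0},{"x":0,"y":0,"z":-0.04,"rx":0,"ry":0,"rz":0,"claw":0},{"x":0,"y":0,"z":-0.04,"rx":0,"ry":0,"rz":0,"claw":0},{"x":0,"y":0,"z":-0.04,"rx":0,"ry":0,"rz":0,"claw":0},{"x":0,"y":0,"z":-0.04,"rx":0,"ry":0,"rz":0,"claw":0},{"x":0,"y":0,"z":-0.04,"rx":0,"ry":0,"rz":0,"claw":0}]'
```

```text
time_s: 5.85
tcp_pos: [0.4707, -0.0623, 0.1257]
ee_rot: [[-0.175, -0.985, 0.001], [-0.985, 0.175, -0.0], [-0.0, -0.001, -1.0]]
wrist_force: [4.2, -1.4, -2.4]
gripper_width: 0.162
gripper_force: 29.9
time_s: 6.85
tcp_pos: [0.4708, -0.0623, 0.1163]
ee_rot: [[-0.174, -0.985, 0.002], [-0.985, 0.174, -0.0], [-0.0, -0.002, -1.0]]
wrist_force: [1.2, -0.7, 4.8]
gripper_width: 0.159
gripper_force: 29.9
```

```bash
python3 -m pendant '[{"x":0,"y":0,"z":-0.003,"rx":0,"ry":0,"rz":0,"claw":0},{"x":0,"y":0,"z":-0.006,"rx":0,"ry":0,"rz":0,"claw":0},{"x":0,"y":0,"z":-0.006,"rx":0,"ry":0,"rz":0.01,"claw":0},{"x":0,"y":0,"z":-0.006,"rx":0,"ry":0,"rz":0.02,"claw":0},{"x":0,"y":0,"z":-0.006,"rx":0,"ry":0,"rz":0.03,"claw":0},{"x":0,"y":0,"z":-0.006,"rx":0,"ry":0,"rz":0.04,"claw":0},{"x":0,"y":0,"z":-0.006,"rx":0,"ry":0,"rz":0.05,"claw":0},{"x":0,"y":0,"z":-0.006,"rx":0,"ry":0,"rz":0.06,"claw":0}]'; python3 -c "
from h import *
print(sense()['moment'])"
```

```text
time_s: 7.85
tcp_pos: [0.4711, -0.0621, 0.1143]
ee_rot: [[0.015, -1.0, 0.002], [-1.0, -0.015, 0.0], [-0.0, -0.002, -1.0]]
wrist_force: [5.2, -0.4, 3.5]
gripper_width: 0.155
gripper_force: 30.0
[-0.21244425 -1.42770501 -0.06572086]
```

```bash
python3 -m pendant '[{"x":0,"y":0,"z":-0.002,"rx":0,"ry":0,"rz":0.008,"claw":0},{"x":0,"y":0,"z":-0.002,"rx":0,"ry":0,"rz":0.016,"claw":0},{"x":0,"y":0,"z":-0.002,"rx":0,"ry":0,"rz":0.024,"claw":0},{"x":0,"y":0,"z":-0.002,"rx":0,"ry":0,"rz":0.032,"claw":0},{"x":0,"y":0,"z":-0.002,"rx":0,"ry":0,"rz":0.04,"claw":0},{"x":0,"y":0,"z":-0.002,"rx":0,"ry":0,"rz":0.05,"claw":0},{"x":0,"y":0,"z":-0.002,"rx":0,"ry":0,"rz":0.06,"claw":0},{"x":0,"y":0,"z":-0.002,"rx":0,"ry":0,"rz":0.06,"claw":0}]'; python3 -c "
from h import *
s=sense();print(s['moment'],s['wrist_force'])
p=shot('side');a=p['color'][180:270,250:370][:,:,::-1]
cv2.imwrite('pics/k2.png',cv2.resize(a,None,fx=6,fy=6,interpolation=cv2.INTER_CUBIC))"
```

```text
time_s: 8.85
tcp_pos: [0.471, -0.0622, 0.1139]
ee_rot: [[0.2, -0.98, 0.002], [-0.98, -0.2, 0.0], [0.0, -0.002, -1.0]]
wrist_force: [5.6, -1.7, 4.2]
gripper_width: 0.164
gripper_force: 30.0
[-0.27874763 -1.59628793 -0.40680218] [ 5.64156643 -1.70272611  4.2095767 ]
```

View pics/k2.png

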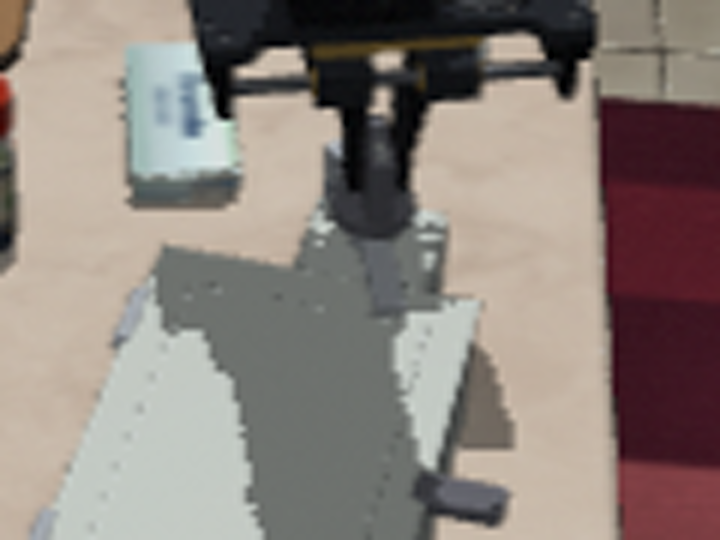

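The moment has risen to 0.41 N·m, so the tooth is probably at the stop with the knob not pushed far enough. I'll back off at once and press further.

```bash
python3 -m pendant '[{"x":0,"y":0,"z":0,"rx":0,"ry":0,"rz":-0.02,"claw":0},{"x":0,"y":0,"z":0,"rx":0,"ry":0,"rz":-0.04,"claw":0},{"x":0,"y":0,"z":0,"rx":0,"ry":0,"rz":-0.06,"claw":0},{"x":0,"y":0,"z":0,"rx":0,"ry":0,"rz":-0.07,"claw":0},{"x":0,"y":0,"z":0,"rx":0,"ry":0,"rz":-0.08,"claw":0},{"x":0,"y":0,"z":0,"rx":0,"ry":0,"rz":-0.09,"claw":0},{"x":0,"y":0,"z":0,"rx":0,"ry":0,"rz":-0.09,"claw":0},{"x":0,"y":0,"z":0,"rx":0,"ry":0,"rz":-0.09,"claw":0}]';  python3 -c "
from h import *
s=sense();print(s['moment'],s['wrist_force'])"
python3 -m pendant '[{"x":0,"y":0,"z":-0.002,"rx":0,"ry":0,"rz":0,"claw":0},{"x":0,"y":0,"z":-0.004,"rx":0,"ry":0,"rz":0,"claw":0},{"x":0,"y":0,"z":-0.006,"rx":0,"ry":0,"rz":0,"claw":0},{"x":0,"y":0,"z":-0.008,"rx":0,"ry":0,"rz":0,"claw":0},{"x":0,"y":0,"z":-0.008,"rx":0,"ry":0,"rz":0,"claw":0},{"x":0,"y":0,"z":-0.008,"rx":0,"ry":0,"rz":0,"claw":0},{"x":0,"y":0,"z":-0.008,"rx":0,"ry":0,"rz":0,"claw":0},{"x":0,"y":0,"z":-0.008,"rx":0,"ry":0,"rz":0,"claw":0}]';  python3 -c "
from h import *
s=sense();print(s['moment'],s['wrist_force'],s['joints'])"
```

```text
time_s: 9.9
tcp_pos: [0.4709, -0.0621, 0.1138]
ee_rot: [[-0.08, -0.997, 0.002], [-0.997, 0.08, 0.0], [-0.0, -0.002, -1.0]]
wrist_force: [4.7, -1.0, 4.1]
gripper_width: 0.158
gripper_force: 30.0
[-0.21959821 -1.54860825 -0.06359102] [ 4.67885179 -1.01438913  4.10067024]
time_s: 10.9
tcp_pos: [0.4709, -0.0621, 0.1119]
ee_rot: [[-0.08, -0.997, 0.002], [-0.997, 0.08, 0.0], [-0.0, -0.002, -1.0]]
wrist_force: [5.6, -1.6, 4.3]
gripper_width: 0.158
gripper_force: 30.0
[-0.17108206 -1.52890966 -0.02444982] [ 5.59699134 -1.56595778  4.31929569] [ 1.21543150e+01  1.43413262e+01 -2.90068427e+01  2.40602181e-02
 -4.65443541e+01 -1.67501170e+01]
```

```bash
python3 -m pendant '[{"x":0,"y":0,"z":0,"rx":0,"ry":0,"rz":-0.03,"claw":0},{"x":0,"y":0,"z":0,"rx":0,"ry":0,"rz":-0.03,"claw":0.0},{"x":0,"y":0,"z":0.036,"rx":0,"ry":0,"rz":-0.03,"claw":0},{"x":0,"y":0,"z":0.036,"rx":0,"ry":0,"rz":-0.03,"claw":0.5},{"x":0,"y":0,"z":0.036,"rx":0,"ry":0,"rz":-0.03,"claw":0.5},{"x":0,"y":0,"z":0.036,"rx":0,"ry":0,"rz":-0.03,"claw":0.5},{"x":0,"y":0,"z":0.036,"rx":0,"ry":0,"rz":-0.03,"claw":0.5},{"x":0,"y":0,"z":0.036,"rx":0,"ry":0,"rz":-0.03,"claw":0.5}]';  python3 -c "
from h import *
s=sense();print(s['moment'],s['wrist_force'])"
python3 -m pendant '[{"x":0,"y":0,"z":0,"rx":0,"ry":0,"rz":0,"claw":0.2},{"x":0,"y":0,"z":0,"rx":0,"ry":0,"rz":0,"claw":0},{"x":0,"y":0,"z":0,"rx":0,"ry":0,"rz":0,"claw":0},{"x":0,"y":0,"z":0,"rx":0,"ry":0,"rz":0,"claw":0},{"x":0,"y":0,"z":0,"rx":0,"ry":0,"rz":0,"claw":0},{"x":0,"y":0,"z":0,"rx":0,"ry":0,"rz":0,"claw":0},{"x":0,"y":0,"z":0,"rx":0,"ry":0,"rz":0,"claw":0},{"x":0,"y":0,"z":0,"rx":0,"ry":0,"rz":0,"claw":0}]';  python3 -c "
from h import *
s=sense();print(s['moment'],s['wrist_force'])"
python3 -m pendant '[{"x":0,"y":0,"z":-0.005,"rx":0,"ry":0,"rz":0,"claw":0},{"x":0,"y":0,"z":-0.01,"rx":0,"ry":0,"rz":0,"claw":0},{"x":0,"y":0,"z":-0.016,"rx":0,"ry":0,"rz":0,"claw":0},{"x":0,"y":0,"z":-0.016,"rx":0,"ry":0,"rz":0,"claw":0},{"x":0,"y":0,"z":-0.016,"rx":0,"ry":0,"rz":0,"claw":0},{"x":0,"y":0,"z":-0.016,"rx":0,"ry":0,"rz":0,"claw":0},{"x":0,"y":0,"z":-0.016,"rx":0,"ry":0,"rz":0,"claw":0},{"x":0,"y":0,"z":-0.016,"rx":0,"ry":0,"rz":0,"claw":0}]'
python3 -m pendant '[{"x":0,"y":0,"z":-0.005,"rx":0,"ry":0,"rz":0,"claw":0},{"x":0,"y":0,"z":-0.01,"rx":0,"ry":0,"rz":0,"claw":0},{"x":0,"y":0,"z":-0.016,"rx":0,"ry":0,"rz":0,"claw":0},{"x":0,"y":0,"z":-0.02,"rx":0,"ry":0,"rz":0,"claw":0},{"x":0,"y":0,"z":-0.02,"rx":0,"ry":0,"rz":0,"claw":0},{"x":0,"y":0,"z":-0.02,"rx":0,"ry":0,"rz":0,"claw":0},{"x":0,"y":0,"z":-0.02,"rx":0,"ry":0,"rz":0,"claw":0},{"x":0,"y":0,"z":-0.02,"rx":0,"ry":0,"rz":0,"claw":0}]'
```

```text
time_s: 11.9
tcp_pos: [0.4695, -0.0624, 0.1204]
ee_rot: [[-0.175, -0.985, -0.001], [-0.985, 0.175, -0.0], [0.0, 0.001, -1.0]]
wrist_force: [-0.5, -0.9, 0.2]
gripper_width: 0.49
gripper_force: 0.0
[0.04949731 0.08067934 0.03429311] [-0.47478414 -0.87781842  0.229794  ]
time_s: 12.9
tcp_pos: [0.4707, -0.0623, 0.1207]
ee_rot: [[-0.175, -0.985, 0.001], [-0.985, 0.175, -0.0], [-0.0, -0.001, -1.0]]
wrist_force: [2.8, -2.3, -2.1]
gripper_width: 0.156
gripper_force: 30.0
[-0.55630052 -1.07120595  0.01769859] [ 2.84139327 -2.2744558  -2.14158752]
time_s: 13.9
tcp_pos: [0.4706, -0.0623, 0.1168]
ee_rot: [[-0.174, -0.985, 0.001], [-0.985, 0.174, -0.0], [-0.0, -0.001, -1.0]]
wrist_force: [4.6, -3.5, 4.2]
gripper_width: 0.156
gripper_force: 30.0
time_s: 14.9
tcp_pos: [0.4707, -0.0623, 0.112]
ee_rot: [[-0.174, -0.985, 0.001], [-0.985, 0.174, -0.0], [-0.0, -0.001, -1.0]]
wrist_force: [3.8, -2.9, 5.3]
gripper_width: 0.157
gripper_force: 30.0
```

```bash
python3 -m pendant '[{"x":0,"y":0,"z":0,"rx":0,"ry":0,"rz":0,"claw":0.4},{"x":0,"y":0,"z":0.07,"rx":0,"ry":0,"rz":0,"claw":0.4},{"x":0,"y":0,"z":0.07,"rx":0,"ry":0,"rz":0,"claw":0.4},{"x":0,"y":0,"z":0.07,"rx":0,"ry":0,"rz":0,"claw":0},{"x":0,"y":0,"z":0.07,"rx":0,"ry":0,"rz":0,"claw":0},{"x":0,"y":0,"z":0.07,"rx":0,"ry":0,"rz":0,"claw":0},{"x":0,"y":0,"z":0.07,"rx":0,"ry":0,"rz":0,"claw":0},{"x":0,"y":0,"z":0.07,"rx":0,"ry":0,"rz":0,"claw":0}]'; python3 -m pendant '[{"x":0,"y":0,"z":0,"rx":0,"ry":0,"rz":0,"claw":0},{"x":0,"y":0,"z":0,"rx":0,"ry":0,"rz":0,"claw":0},{"x":0,"y":0,"z":0,"rx":0,"ry":0,"rz":0,"claw":0},{"x":0,"y":0,"z":-0.012,"rx":0,"ry":0,"rz":0,"claw":0},{"x":0,"y":0,"z":-0.024,"rx":0,"ry":0,"rz":0,"claw":0},{"x":0,"y":0,"z":-0.036,"rx":0,"ry":0,"rz":0,"claw":0},{"x":0,"y":0,"z":-0.048,"rx":0,"ry":0,"rz":0,"claw":0},{"x":0,"y":0,"z":-0.06,"rx":0,"ry":0,"rz":0,"claw":0}]'
python3 -m pendant '[{"x":0,"y":0,"z":0,"rx":0,"ry":0,"rz":0,"claw":0},{"x":0,"y":0,"z":0,"rx":0,"ry":0,"rz":0,"claw":0},{"x":0,"y":0,"z":0,"rx":0,"ry":0,"rz":0,"claw":0},{"x":0,"y":0,"z":0,"rx":0,"ry":0,"rz":0,"claw":0},{"x":0,"y":0,"z":0,"rx":0,"ry":0,"rz":0,"claw":0},{"x":0,"y":0,"z":0,"rx":0,"ry":0,"rz":0,"claw":0},{"x":0,"y":0,"z":0,"rx":0,"ry":0,"rz":0,"claw":0},{"x":0,"y":0,"z":0,"rx":0,"ry":0,"rz":0,"claw":0}]'
```

```text
time_s: 15.9
tcp_pos: [0.4704, -0.0623, 0.1285]
ee_rot: [[-0.175, -0.985, 0.001], [-0.985, 0.175, 0.0], [-0.0, -0.001, -1.0]]
wrist_force: [4.7, -1.9, -7.0]
gripper_width: 0.156
gripper_force: 29.9
time_s: 16.9
tcp_pos: [0.4713, -0.0627, 0.1177]
ee_rot: [[-0.172, -0.985, 0.002], [-0.985, 0.172, -0.002], [0.001, -0.003, -1.0]]
wrist_force: [-8.6, 1.6, 35.2]
gripper_width: 0.156
gripper_force: 30.1
time_s: 17.9
tcp_pos: [0.4712, -0.0626, 0.1179]
ee_rot: [[-0.173, -0.985, 0.003], [-0.985, 0.173, -0.001], [0.001, -0.003, -1.0]]
wrist_force: [-5.4, -0.6, 24.5]
gripper_width: 0.156
gripper_force: 30.0
```

Now it bottoms out (24 N at 10 mm). I'll turn right away.

```bash
python3 -m pendant '[{"x":0,"y":0,"z":0,"rx":0,"ry":0,"rz":0.04,"claw":0},{"x":0,"y":0,"z":0,"rx":0,"ry":0,"rz":0.08,"claw":0},{"x":0,"y":0,"z":0,"rx":0,"ry":0,"rz":0.12,"claw":0},{"x":0,"y":0,"z":0,"rx":0,"ry":0,"rz":0.16,"claw":0},{"x":0,"y":0,"z":0,"rx":0,"ry":0,"rz":0.2,"claw":0},{"x":0,"y":0,"z":0,"rx":0,"ry":0,"rz":0.24,"claw":0},{"x":0,"y":0,"z":0,"rx":0,"ry":0,"rz":0.28,"claw":0},{"x":0,"y":0,"z":0,"rx":0,"ry":0,"rz":0.28,"claw":0}]';  python3 -c "
from h import *
s=sense();print(s['moment'],s['wrist_force'])"
```

```text
time_s: 18.9
tcp_pos: [0.4727, -0.0621, 0.118]
ee_rot: [[0.65, -0.76, 0.007], [-0.76, -0.65, -0.001], [0.005, -0.005, -1.0]]
wrist_force: [-2.3, 0.4, 21.2]
gripper_width: 0.154
gripper_force: 30.0
[0.22055567 0.92578067 0.06406708] [-2.34345738  0.43805318 21.19096837]
```

Turning freely (moment 0.06, still pressed at 21 N). I'll continue to the end.

```bash
python3 -m pendant '[{"x":0,"y":0,"z":0,"rx":0,"ry":0,"rz":0.03,"claw":0},{"x":0,"y":0,"z":0,"rx":0,"ry":0,"rz":0.06,"claw":0},{"x":0,"y":0,"z":0,"rx":0,"ry":0,"rz":0.09,"claw":0},{"x":0,"y":0,"z":0,"rx":0,"ry":0,"rz":0.12,"claw":0},{"x":0,"y":0,"z":0,"rx":0,"ry":0,"rz":0.14,"claw":0},{"x":0,"y":0,"z":0,"rx":0,"ry":0,"rz":0.155,"claw":0},{"x":0,"y":0,"z":0,"rx":0,"ry":0,"rz":0.165,"claw":0},{"x":0,"y":0,"z":0,"rx":0,"ry":0,"rz":0.165,"claw":0}]';  python3 -c "
from h import *
s=sense();print(s['moment'],s['wrist_force'])"
```

```text
time_s: 19.9
tcp_pos: [0.4733, -0.0614, 0.118]
ee_rot: [[0.941, -0.34, 0.008], [-0.34, -0.941, 0.001], [0.007, -0.004, -1.0]]
wrist_force: [-1.9, 3.2, 20.0]
gripper_width: 0.156
gripper_force: 30.0
[ 1.11819987  0.74512427 -0.01264635] [-1.91723843  3.24123327 19.97517279]
```

```bash
python3 -m pendant '[{"x":0,"y":0,"z":0.02,"rx":0,"ry":0,"rz":0,"claw":0},{"x":0,"y":0,"z":0.045,"rx":0,"ry":0,"rz":0,"claw":0},{"x":0,"y":0,"z":0.045,"rx":0,"ry":0,"rz":0,"claw":0.6},{"x":0,"y":0,"z":0.045,"rx":0,"ry":0,"rz":0,"claw":0.6},{"x":0,"y":0,"z":0.045,"rx":0,"ry":0,"rz":0,"claw":0.6},{"x":0,"y":0,"z":0.2,"rx":0,"ry":0,"rz":0,"claw":0.6},{"x":0,"y":0,"z":0.42,"rx":0,"ry":0,"rz":0,"claw":0.6},{"x":0,"y":0,"z":0.42,"rx":0,"ry":0,"rz":0,"claw":0.6}]' && python3 -m pendant '[{"x":-0.2,"y":0.736,"z":0,"rx":0,"ry":0,"rz":0.054,"claw":0.6},{"x":-0.2,"y":0.736,"z":0,"rx":0,"ry":0,"rz":0.054,"claw":0.6},{"x":-0.2,"y":0.736,"z":0,"rx":0,"ry":0,"rz":0.054,"claw":0.6},{"x":-0.2,"y":0.736,"z":0,"rx":0,"ry":0,"rz":0.054,"claw":0.6},{"x":-0.2,"y":0.736,"z":0,"rx":0,"ry":0,"rz":0.054,"claw":0.6},{"x":-0.2,"y":0.736,"z":-0.2,"rx":0,"ry":0,"rz":0.054,"claw":0.6},{"x":-0.2,"y":0.736,"z":-0.3,"rx":0,"ry":0,"rz":0.054,"claw":0.6},{"x":-0.2,"y":0.736,"z":-0.3,"rx":0,"ry":0,"rz":0.054,"claw":0.6}]'; python3 - <<'E'
from h import *
p=shot('side');a=p['color'][150:300,220:400][:,:,::-1]
cv2.imwrite('pics/l1.png',cv2.resize(a,None,fx=4.4,fy=4,interpolation=cv2.INTER_CUBIC))
E
```

```text
time_s: 20.9
tcp_pos: [0.4721, -0.0623, 0.2227]
ee_rot: [[0.94, -0.341, 0.008], [-0.341, -0.94, 0.001], [0.007, -0.003, -1.0]]
wrist_force: [-0.2, -1.0, -0.3]
gripper_width: 0.593
gripper_force: 0.0
time_s: 21.9
tcp_pos: [0.4189, 0.1192, 0.142]
ee_rot: [[0.983, -0.181, -0.005], [-0.181, -0.983, -0.004], [-0.004, 0.005, -1.0]]
wrist_force: [-0.2, 0.4, -0.1]
gripper_width: 0.6
gripper_force: 0.0
```

View pics/l1.png

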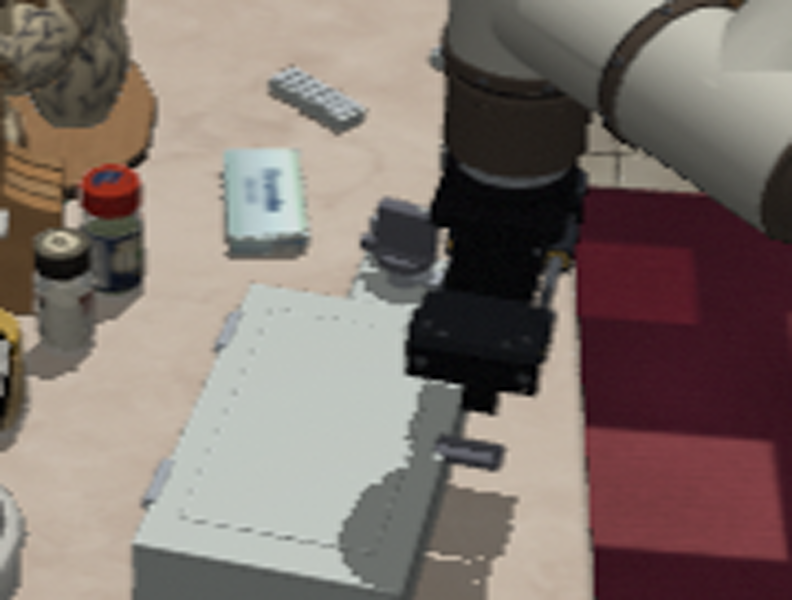

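The knob bar now lies along the box's x, so it is unlocked, and the fingers are above the tab. I'll grip it and open.

```bash
python3 -m pendant '[{"x":0,"y":0,"z":-0.16,"rx":0,"ry":0,"rz":0,"claw":0.6},{"x":0,"y":0,"z":-0.32,"rx":0,"ry":0,"rz":0,"claw":0.6},{"x":0,"y":0,"z":-0.32,"rx":0,"ry":0,"rz":0,"claw":0.6},{"x":0,"y":0,"z":-0.32,"rx":0,"ry":0,"rz":0,"claw":0.2},{"x":0,"y":0,"z":-0.32,"rx":0,"ry":0,"rz":0,"claw":0},{"x":0,"y":0,"z":-0.32,"rx":0,"ry":0,"rz":0,"claw":0},{"x":0,"y":0,"z":-0.32,"rx":0,"ry":0,"rz":0,"claw":0},{"x":0,"y":0,"z":-0.32,"rx":0,"ry":0,"rz":0,"claw":0}]'
```

```text
time_s: 22.95
tcp_pos: [0.4208, 0.1232, 0.0648]
ee_rot: [[0.984, -0.177, 0.002], [-0.177, -0.984, 0.003], [0.002, -0.003, -1.0]]
wrist_force: [-1.8, 4.8, 2.6]
gripper_width: 0.222
gripper_force: 30.0
```

Width is 19 mm, so the tab is held. Opening now.

```bash
python3 -m pendant '[{"x":0.004,"y":-0.001,"z":0.074,"rx":0,"ry":0,"rz":0,"claw":0},{"x":0.014,"y":-0.003,"z":0.146,"rx":0,"ry":0,"rz":0,"claw":0},{"x":0.032,"y":-0.006,"z":0.218,"rx":0,"ry":0,"rz":0,"claw":0},{"x":0.057,"y":-0.01,"z":0.287,"rx":0,"ry":0,"rz":0,"claw":0},{"x":0.089,"y":-0.016,"z":0.353,"rx":0,"ry":0,"rz":0,"claw":0},{"x":0.127,"y":-0.023,"z":0.416,"rx":0,"ry":0,"rz":0,"claw":0},{"x":0.17,"y":-0.03,"z":0.474,"rx":0,"ry":0,"rz":0,"claw":0},{"x":0.22,"y":-0.039,"z":0.528,"rx":0,"ry":0,"rz":0,"claw":0}]'
```

```text
time_s: 23.95
tcp_pos: [0.4751, 0.1134, 0.1953]
ee_rot: [[0.984, -0.178, -0.0], [-0.178, -0.984, 0.003], [-0.001, -0.003, -1.0]]
wrist_force: [4.4, 5.7, -9.2]
gripper_width: 0.222
gripper_force: 30.0
```

```bash
python3 -m pendant '[{"x":0.054,"y":-0.01,"z":0.048,"rx":0,"ry":0,"rz":0,"claw":0},{"x":0.113,"y":-0.02,"z":0.091,"rx":0,"ry":0,"rz":0,"claw":0},{"x":0.176,"y":-0.031,"z":0.128,"rx":0,"ry":0,"rz":0,"claw":0},{"x":0.242,"y":-0.043,"z":0.158,"rx":0,"ry":0,"rz":0,"claw":0},{"x":0.311,"y":-0.055,"z":0.181,"rx":0,"ry":0,"rz":0,"claw":0},{"x":0.382,"y":-0.068,"z":0.197,"rx":0,"ry":0,"rz":0,"claw":0},{"x":0.454,"y":-0.081,"z":0.206,"rx":0,"ry":0,"rz":0,"claw":0},{"x":0.515,"y":-0.092,"z":0.208,"rx":0,"ry":0,"rz":0,"claw":0}]'; python3 -m pendant '[{"x":0.01,"y":-0.002,"z":0,"rx":0,"ry":0,"rz":0,"claw":0},{"x":0.015,"y":-0.003,"z":0,"rx":0,"ry":0,"rz":0,"claw":0},{"x":0.015,"y":-0.003,"z":0,"rx":0,"ry":0,"rz":0,"claw":0},{"x":0.015,"y":-0.003,"z":0,"rx":0,"ry":0,"rz":0,"claw":0},{"x":0.015,"y":-0.003,"z":0,"rx":0,"ry":0,"rz":0,"claw":0},{"x":0.015,"y":-0.003,"z":0,"rx":0,"ry":0,"rz":0,"claw":0.1},{"x":0.015,"y":-0.003,"z":0,"rx":0,"ry":0,"rz":0,"claw":0.6},{"x":0.015,"y":-0.003,"z":0,"rx":0,"ry":0,"rz":0,"claw":0.6}]'; python3 -c "
from h import *
shot('side','l2.png')"
```

```text
time_s: 24.95
tcp_pos: [0.6034, 0.0903, 0.2483]
ee_rot: [[0.984, -0.177, -0.002], [-0.177, -0.984, 0.002], [-0.002, -0.002, -1.0]]
wrist_force: [-3.2, 4.5, 2.6]
gripper_width: 0.226
gripper_force: 30.0
time_s: 25.95
tcp_pos: [0.6072, 0.0878, 0.2479]
ee_rot: [[0.984, -0.178, -0.0], [-0.178, -0.984, -0.001], [-0.0, 0.001, -1.0]]
wrist_force: [0.3, -0.5, -0.3]
gripper_width: 0.371
gripper_force: 0.0
```

View pics/l2.png

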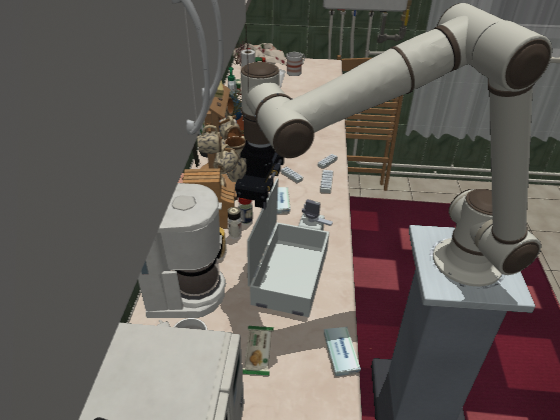

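The lid stands upright. The left carton has been knocked to about (342,351), so I'll re-measure it later. Next I'll lift away and go over carton 1.

```bash
python3 -m pendant '[{"x":0,"y":0,"z":0.2,"rx":0,"ry":0,"rz":0,"claw":0.8},{"x":0,"y":0,"z":0.2,"rx":0,"ry":0,"rz":0,"claw":1},{"x":0,"y":0,"z":0.2,"rx":0,"ry":0,"rz":0,"claw":1},{"x":-0.05,"y":-0.25,"z":0.2,"rx":0,"ry":0,"rz":-0.1,"claw":1},{"x":-0.11,"y":-0.5,"z":0.2,"rx":0,"ry":0,"rz":-0.2,"claw":1},{"x":-0.11,"y":-0.75,"z":0.2,"rx":0,"ry":0,"rz":-0.26,"claw":1},{"x":-0.11,"y":-1,"z":0.2,"rx":0,"ry":0,"rz":-0.32,"claw":1},{"x":-0.11,"y":-1,"z":0.2,"rx":0,"ry":0,"rz":-0.395,"claw":1}]' && python3 -m pendant '[{"x":0,"y":-0.296,"z":-0.2,"rx":0,"ry":0,"rz":0,"claw":1},{"x":0,"y":-0.296,"z":-0.3,"rx":0,"ry":0,"rz":0,"claw":1},{"x":0,"y":-0.296,"z":-0.5,"rx":0,"ry":0,"rz":0,"claw":1},{"x":0,"y":-0.296,"z":-0.7,"rx":0,"ry":0,"rz":0,"claw":1},{"x":0,"y":-0.296,"z":-0.8,"rx":0,"ry":0,"rz":0,"claw":1},{"x":0,"y":-0.296,"z":-0.8,"rx":0,"ry":0,"rz":0,"claw":1},{"x":0,"y":-0.296,"z":-0.8,"rx":0,"ry":0,"rz":0,"claw":1},{"x":0,"y":-0.296,"z":-0.8,"rx":0,"ry":0,"rz":0,"claw":1}]'; python3 - <<'E'
from h import *
p=shot('side');q=shot('top')
for z,l in((.02,'carton_a'),(.02,'pill_case')):
    for n,k in(('side',p),('top',q)):
        for r in rects(k,l,z): print(n,l,r)
a=p['color'][150:230,230:350][:,:,::-1]
cv2.imwrite('pics/c1.png',cv2.resize(a,None,fx=6,fy=6,interpolation=cv2.INTER_CUBIC))
E
```

```text
time_s: 27.0
tcp_pos: [0.5787, -0.1658, 0.2962]
ee_rot: [[0.428, -0.904, -0.003], [-0.904, -0.428, -0.0], [-0.001, 0.003, -1.0]]
wrist_force: [0.7, 0.3, -0.3]
gripper_width: 1.001
gripper_force: 0.0
time_s: 28.0
tcp_pos: [0.581, -0.236, 0.0997]
ee_rot: [[0.439, -0.898, 0.003], [-0.898, -0.439, -0.001], [0.002, -0.002, -1.0]]
wrist_force: [-0.1, -0.1, 0.2]
gripper_width: 0.996
gripper_force: 0.0
side carton_a (0.67, [285.0, 199.0], 'c', 567, -231, 'size', 38, 141, 'shortdir', 4.6)
side carton_a (0.6, [342.0, 350.0], 'c', 383, 361, 'size', 67, 135, 'shortdir', 14.7)
side carton_a (0.16, [285.0, 256.0], 'c', 536, -43, 'size', 251, 599, 'shortdir', -4.9)
top carton_a (0.83, [145.0, 259.0], 'c', 385, 355, 'size', 68, 131, 'shortdir', 10.8)
top carton_a (0.56, [316.0, 212.0], 'c', 570, -203, 'size', 50, 60, 'shortdir', 6.5)
side pill_case (0.74, [328.0, 183.0], 'c', 422, -355, 'size', 40, 141, 'shortdir', -4.0)
side pill_case (0.67, [327.0, 157.0], 'c', 414, -490, 'size', 37, 99, 'shortdir', -31.9)
side pill_case (0.47, [288.0, 176.0], 'c', 546, -383, 'size', 44, 103, 'shortdir', 44.9)
side pill_case (0.16, [310.0, 211.0], 'c', 469, -186, 'size', 59, 93, 'shortdir', -14.6)
top pill_case (0.91, [368.0, 256.0], 'c', 421, -362, 'size', 42, 117, 'shortdir', -1.5)
top pill_case (0.84, [408.0, 256.0], 'c', 419, -498, 'size', 30, 91, 'shortdir', -38.0)
top pill_case (0.67, [376.0, 212.0], 'c', 549, -394, 'size', 30, 89, 'shortdir', 45.7)
top pill_case (0.26, [215.0, 216.0], 'c', 546, 153, 'size', 201, 294, 'shortdir', -8.9)
```

View pics/c1.png

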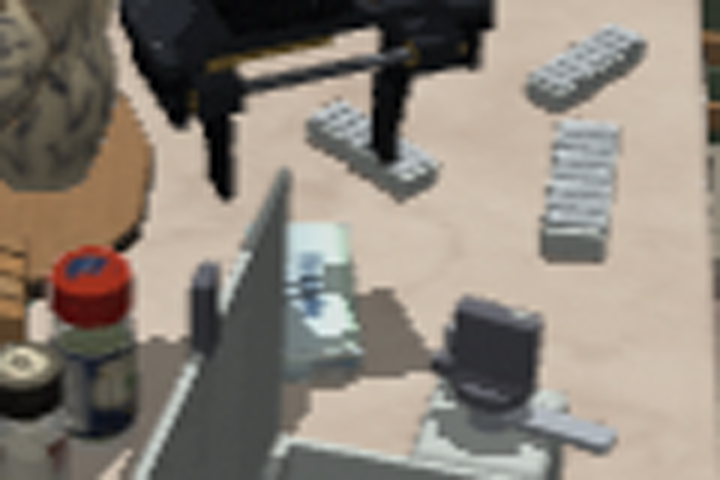

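Carton 1 hasn't moved. The yaw fell 17° short because of the rate cap, so I'll correct it, descend and grip.

```bash
python3 -m pendant '[{"x":-0.01,"y":0,"z":0,"rx":0,"ry":0,"rz":-0.05,"claw":1},{"x":-0.01,"y":0,"z":0,"rx":0,"ry":0,"rz":-0.096,"claw":1},{"x":-0.01,"y":0,"z":-0.1,"rx":0,"ry":0,"rz":-0.096,"claw":1},{"x":-0.01,"y":0,"z":-0.2,"rx":0,"ry":0,"rz":-0.096,"claw":1},{"x":-0.01,"y":0,"z":-0.3,"rx":0,"ry":0,"rz":-0.096,"claw":1},{"x":-0.01,"y":0,"z":-0.372,"rx":0,"ry":0,"rz":-0.096,"claw":1},{"x":-0.01,"y":0,"z":-0.372,"rx":0,"ry":0,"rz":-0.096,"claw":1},{"x":-0.01,"y":0,"z":-0.372,"rx":0,"ry":0,"rz":-0.096,"claw":0.9}]' && python3 -m pendant '[{"x":0,"y":0,"z":0,"rx":0,"ry":0,"rz":0,"claw":0.6},{"x":0,"y":0,"z":0,"rx":0,"ry":0,"rz":0,"claw":0.4},{"x":0,"y":0,"z":0,"rx":0,"ry":0,"rz":0,"claw":0.4},{"x":0,"y":0,"z":0,"rx":0,"ry":0,"rz":0,"claw":0.4},{"x":0,"y":0,"z":0,"rx":0,"ry":0,"rz":0,"claw":0.4},{"x":0,"y":0,"z":0.05,"rx":0,"ry":0,"rz":0,"claw":0.4},{"x":0,"y":0,"z":0.1,"rx":0,"ry":0,"rz":0,"claw":0.4},{"x":0,"y":0,"z":0.1,"rx":0,"ry":0,"rz":0,"claw":0.4}]'
```

```text
time_s: 29.3
tcp_pos: [0.5784, -0.236, 0.0059]
ee_rot: [[0.153, -0.988, 0.002], [-0.988, -0.153, -0.001], [0.001, -0.002, -1.0]]
wrist_force: [-0.5, -0.8, -0.6]
gripper_width: 0.95
gripper_force: 0.0
time_s: 30.3
tcp_pos: [0.5784, -0.236, 0.0315]
ee_rot: [[0.153, -0.988, 0.003], [-0.988, -0.153, -0.001], [0.001, -0.002, -1.0]]
wrist_force: [-0.4, -0.0, -0.9]
gripper_width: 0.733
gripper_force: 29.9
```

```bash
python3 -m pendant '[{"x":0,"y":0,"z":0.2,"rx":0,"ry":0,"rz":0.05,"claw":0.4},{"x":-0.1,"y":0,"z":0.4,"rx":0,"ry":0,"rz":0.1,"claw":0.4},{"x":-0.2,"y":0,"z":0.6,"rx":0,"ry":0,"rz":0.15,"claw":0.4},{"x":-0.3,"y":0,"z":0.68,"rx":0,"ry":0,"rz":0.2,"claw":0.4},{"x":-0.4,"y":0,"z":0.68,"rx":0,"ry":0,"rz":0.25,"claw":0.4},{"x":-0.5,"y":0,"z":0.68,"rx":0,"ry":0,"rz":0.3,"claw":0.4},{"x":-0.5,"y":0,"z":0.68,"rx":0,"ry":0,"rz":0.35,"claw":0.4},{"x":-0.5,"y":0,"z":0.68,"rx":0,"ry":0,"rz":0.395,"claw":0.4}]' && python3 -m pendant '[{"x":0,"y":0.15,"z":0,"rx":0,"ry":0,"rz":0,"claw":0.4},{"x":0,"y":0.3,"z":0,"rx":0,"ry":0,"rz":0,"claw":0.4},{"x":0,"y":0.45,"z":0,"rx":0,"ry":0,"rz":0,"claw":0.4},{"x":0,"y":0.6,"z":0,"rx":0,"ry":0,"rz":0,"claw":0.4},{"x":0,"y":0.75,"z":0,"rx":0,"ry":0,"rz":0,"claw":0.4},{"x":0,"y":0.9,"z":0,"rx":0,"ry":0,"rz":0,"claw":0.4},{"x":0,"y":1,"z":0,"rx":0,"ry":0,"rz":0,"claw":0.4},{"x":0,"y":1,"z":0,"rx":0,"ry":0,"rz":0,"claw":0.4}]' && python3 -m pendant '[{"x":0.08,"y":0.15,"z":0,"rx":0,"ry":0,"rz":0,"claw":0.4},{"x":0.16,"y":0.3,"z":0,"rx":0,"ry":0,"rz":0,"claw":0.4},{"x":0.24,"y":0.45,"z":0,"rx":0,"ry":0,"rz":0,"claw":0.4},{"x":0.312,"y":0.6,"z":0,"rx":0,"ry":0,"rz":0,"claw":0.4},{"x":0.312,"y":0.6,"z":-0.1,"rx":0,"ry":0,"rz":0,"claw":0.4},{"x":0.312,"y":0.6,"z":-0.2,"rx":0,"ry":0,"rz":0,"claw":0.4},{"x":0.312,"y":0.6,"z":-0.3,"rx":0,"ry":0,"rz":0,"claw":0.4},{"x":0.312,"y":0.6,"z":-0.3,"rx":0,"ry":0,"rz":0,"claw":0.4}]'; python3 -c "
from h import *
p=shot('top');a=p['color'][120:280,150:320][:,:,::-1]
b=shot('side')['color'][180:340,220:390][:,:,::-1]
c=cv2.resize(np.hstack([a,b]),None,fx=2.35,fy=2.35,interpolation=cv2.INTER_CUBIC);cv2.imwrite('pics/p1.png',c)"
```

```text
time_s: 31.3
tcp_pos: [0.4518, -0.2357, 0.2]
ee_rot: [[0.985, -0.172, -0.0], [-0.172, -0.985, 0.0], [-0.0, -0.0, -1.0]]
wrist_force: [-0.7, 1.2, 0.3]
gripper_width: 0.727
gripper_force: 29.9
time_s: 32.3
tcp_pos: [0.4523, 0.0153, 0.1999]
ee_rot: [[0.985, -0.173, -0.0], [-0.173, -0.985, 0.0], [-0.0, -0.0, -1.0]]
wrist_force: [1.1, -0.2, -0.9]
gripper_width: 0.73
gripper_force: 29.9
time_s: 33.3
tcp_pos: [0.5292, 0.1625, 0.1229]
ee_rot: [[0.984, -0.177, -0.005], [-0.177, -0.984, -0.003], [-0.004, 0.004, -1.0]]
wrist_force: [-0.2, 0.4, 0.3]
gripper_width: 0.73
gripper_force: 29.9
```

View pics/p1.png

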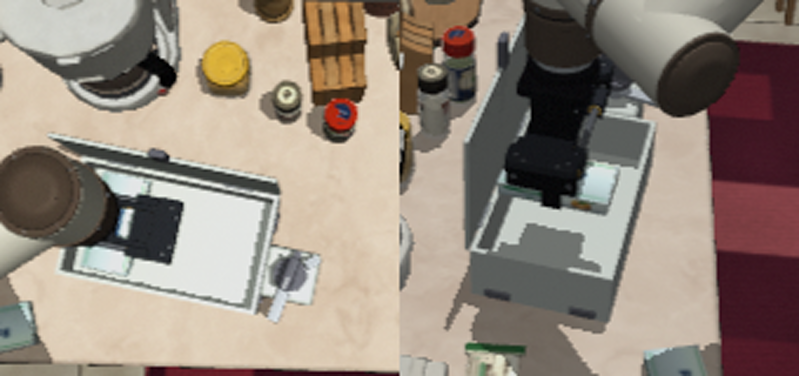

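```bash
python3 -m pendant '[{"x":0,"y":0,"z":-0.1,"rx":0,"ry":0,"rz":0,"claw":0.4},{"x":0,"y":0,"z":-0.2,"rx":0,"ry":0,"rz":0,"claw":0.4},{"x":0,"y":0,"z":-0.3,"rx":0,"ry":0,"rz":0,"claw":0.4},{"x":0,"y":0,"z":-0.37,"rx":0,"ry":0,"rz":0,"claw":0.4},{"x":0,"y":0,"z":-0.41,"rx":0,"ry":0,"rz":0,"claw":0.4},{"x":0,"y":0,"z":-0.442,"rx":0,"ry":0,"rz":0,"claw":0.4},{"x":0,"y":0,"z":-0.442,"rx":0,"ry":0,"rz":0,"claw":0.4},{"x":0,"y":0,"z":-0.442,"rx":0,"ry":0,"rz":0,"claw":0.4}]' && python3 -m pendant '[{"x":0,"y":0,"z":0,"rx":0,"ry":0,"rz":0,"claw":0.8},{"x":0,"y":0,"z":0,"rx":0,"ry":0,"rz":0,"claw":0.86},{"x":0,"y":0,"z":0,"rx":0,"ry":0,"rz":0,"claw":0.86},{"x":0,"y":0,"z":0,"rx":0,"ry":0,"rz":0,"claw":0.86},{"x":0,"y":0,"z":0.1,"rx":0,"ry":0,"rz":0,"claw":0.86},{"x":0,"y":0,"z":0.3,"rx":0,"ry":0,"rz":0,"claw":0.86},{"x":0,"y":0,"z":0.5,"rx":0,"ry":0,"rz":0,"claw":0.86},{"x":0,"y":0,"z":0.75,"rx":0,"ry":0,"rz":0,"claw":1}]'
```

```text
time_s: 34.4
tcp_pos: [0.5311, 0.1645, 0.0152]
ee_rot: [[0.984, -0.176, 0.001], [-0.176, -0.984, 0.001], [0.001, -0.001, -1.0]]
wrist_force: [0.6, 0.1, -0.4]
gripper_width: 0.73
gripper_force: 29.9
time_s: 35.4
tcp_pos: [0.5297, 0.1638, 0.2029]
ee_rot: [[0.984, -0.176, -0.002], [-0.176, -0.984, -0.001], [-0.002, 0.002, -1.0]]
wrist_force: [0.4, 0.5, -0.1]
gripper_width: 0.914
gripper_force: 0.0
```

```bash
python3 -m pendant '[{"x":-0.1,"y":0.15,"z":0,"rx":0,"ry":0,"rz":-0.055,"claw":1},{"x":-0.2,"y":0.3,"z":0,"rx":0,"ry":0,"rz":-0.11,"claw":1},{"x":-0.3,"y":0.45,"z":0,"rx":0,"ry":0,"rz":-0.165,"claw":1},{"x":-0.4,"y":0.6,"z":0,"rx":0,"ry":0,"rz":-0.22,"claw":1},{"x":-0.5,"y":0.7,"z":-0.1,"rx":0,"ry":0,"rz":-0.275,"claw":1},{"x":-0.584,"y":0.777,"z":-0.2,"rx":0,"ry":0,"rz":-0.33,"claw":1},{"x":-0.584,"y":0.777,"z":-0.3,"rx":0,"ry":0,"rz":-0.374,"claw":1},{"x":-0.584,"y":0.777,"z":-0.4,"rx":0,"ry":0,"rz":-0.374,"claw":1}]'; python3 - <<'E'
from h import *
p=shot('side');q=shot('top')
for n,k in(('side',p),('top',q)):
    for r in rects(k,'carton_a',.02): print(n,r)
E
```

```text
time_s: 36.4
tcp_pos: [0.3841, 0.3588, 0.1014]
ee_rot: [[0.218, -0.976, 0.0], [-0.976, -0.218, 0.0], [-0.0, -0.0, -1.0]]
wrist_force: [0.0, 0.8, -0.7]
gripper_width: 1.0
gripper_force: 0.0
side (0.71, [340.0, 354.0], 'c', 384, 362, 'size', 66, 136, 'shortdir', 13.6)
side (0.71, [288.0, 283.0], 'c', 531, 156, 'size', 61, 125, 'shortdir', 79.9)
side (0.51, [327.0, 182.0], 'c', 422, -355, 'size', 35, 130, 'shortdir', -4.8)
top (0.87, [206.0, 219.0], 'c', 533, 165, 'size', 64, 125, 'shortdir', 79.1)
top (0.68, [149.0, 258.0], 'c', 390, 338, 'size', 61, 95, 'shortdir', 11.9)
top (0.17, [232.0, 220.0], 'c', 537, 99, 'size', 199, 409, 'shortdir', -10.6)
```

Carton 1 lies in the box at (0.533,0.165). Carton 2 sits under the gripper and is aligned, so I'll pick it up.

```bash
python3 -m pendant '[{"x":0,"y":0,"z":-0.1,"rx":0,"ry":0,"rz":0,"claw":1},{"x":0,"y":0,"z":-0.2,"rx":0,"ry":0,"rz":0,"claw":1},{"x":0,"y":0,"z":-0.3,"rx":0,"ry":0,"rz":0,"claw":1},{"x":0,"y":0,"z":-0.38,"rx":0,"ry":0,"rz":0,"claw":1},{"x":0,"y":0,"z":-0.38,"rx":0,"ry":0,"rz":0,"claw":1},{"x":0,"y":0,"z":-0.38,"rx":0,"ry":0,"rz":0,"claw":0.8},{"x":0,"y":0,"z":-0.38,"rx":0,"ry":0,"rz":0,"claw":0.6},{"x":0,"y":0,"z":-0.38,"rx":0,"ry":0,"rz":0,"claw":0.4}]' && python3 -m pendant '[{"x":0,"y":0,"z":0,"rx":0,"ry":0,"rz":0,"claw":0.4},{"x":0,"y":0,"z":0,"rx":0,"ry":0,"rz":0,"claw":0.4},{"x":0,"y":0,"z":0,"rx":0,"ry":0,"rz":0,"claw":0.4},{"x":0,"y":0,"z":0.1,"rx":0,"ry":0,"rz":0,"claw":0.4},{"x":0,"y":0,"z":0.2,"rx":0,"ry":0,"rz":0,"claw":0.4},{"x":0,"y":0,"z":0.4,"rx":0,"ry":0,"rz":0,"claw":0.4},{"x":0,"y":0,"z":0.6,"rx":0,"ry":0,"rz":0,"claw":0.4},{"x":0,"y":0,"z":0.6,"rx":0,"ry":0,"rz":0,"claw":0.4}]'
```

```text
time_s: 37.6
tcp_pos: [0.3848, 0.3589, 0.0079]
ee_rot: [[0.217, -0.976, 0.001], [-0.976, -0.217, 0.001], [-0.001, -0.001, -1.0]]
wrist_force: [-0.5, -0.4, 1.4]
gripper_width: 0.743
gripper_force: 0.4
time_s: 38.6
tcp_pos: [0.3861, 0.3607, 0.1612]
ee_rot: [[0.218, -0.976, 0.005], [-0.976, -0.218, 0.008], [-0.007, -0.007, -1.0]]
wrist_force: [0.1, -0.3, -1.3]
gripper_width: 0.729
gripper_force: 30.0
```

```bash
python3 -m pendant '[{"x":0.1,"y":-0.13,"z":0,"rx":0,"ry":0,"rz":0.055,"claw":0.4},{"x":0.2,"y":-0.26,"z":0,"rx":0,"ry":0,"rz":0.11,"claw":0.4},{"x":0.3,"y":-0.39,"z":0,"rx":0,"ry":0,"rz":0.165,"claw":0.4},{"x":0.4,"y":-0.52,"z":0,"rx":0,"ry":0,"rz":0.22,"claw":0.4},{"x":0.5,"y":-0.65,"z":0,"rx":0,"ry":0,"rz":0.275,"claw":0.4},{"x":0.592,"y":-0.776,"z":0,"rx":0,"ry":0,"rz":0.33,"claw":0.4},{"x":0.592,"y":-0.776,"z":0,"rx":0,"ry":0,"rz":0.374,"claw":0.4},{"x":0.592,"y":-0.776,"z":0,"rx":0,"ry":0,"rz":0.374,"claw":0.4}]' && python3 -m pendant '[{"x":0,"y":0,"z":-0.1,"rx":0,"ry":0,"rz":0,"claw":0.4},{"x":0,"y":0,"z":-0.2,"rx":0,"ry":0,"rz":0,"claw":0.4},{"x":0,"y":0,"z":-0.3,"rx":0,"ry":0,"rz":0,"claw":0.4},{"x":0,"y":0,"z":-0.4,"rx":0,"ry":0,"rz":0,"claw":0.4},{"x":0,"y":0,"z":-0.44,"rx":0,"ry":0,"rz":0,"claw":0.4},{"x":0,"y":0,"z":-0.46,"rx":0,"ry":0,"rz":0,"claw":0.4},{"x":0,"y":0,"z":-0.48,"rx":0,"ry":0,"rz":0,"claw":0.4},{"x":0,"y":0,"z":-0.48,"rx":0,"ry":0,"rz":0,"claw":0.4}]'
```

```text
time_s: 39.6
tcp_pos: [0.5319, 0.1636, 0.1555]
ee_rot: [[0.984, -0.179, -0.003], [-0.179, -0.984, -0.001], [-0.002, 0.002, -1.0]]
wrist_force: [-1.3, -0.2, -0.8]
gripper_width: 0.727
gripper_force: 30.0
time_s: 40.6
tcp_pos: [0.5327, 0.1646, 0.0373]
ee_rot: [[0.984, -0.176, 0.0], [-0.176, -0.984, 0.0], [0.0, -0.0, -1.0]]
wrist_force: [0.0, 0.1, -0.5]
gripper_width: 0.729
gripper_force: 30.0
```

```bash
python3 -m pendant '[{"x":0,"y":0,"z":-0.008,"rx":0,"ry":0,"rz":0,"claw":0.4},{"x":0,"y":0,"z":-0.008,"rx":0,"ry":0,"rz":0,"claw":0.86},{"x":0,"y":0,"z":-0.008,"rx":0,"ry":0,"rz":0,"claw":0.86},{"x":0,"y":0,"z":-0.008,"rx":0,"ry":0,"rz":0,"claw":0.86},{"x":0,"y":0,"z":0.1,"rx":0,"ry":0,"rz":0,"claw":0.86},{"x":0,"y":0,"z":0.25,"rx":0,"ry":0,"rz":0,"claw":0.86},{"x":0,"y":0,"z":0.5,"rx":0,"ry":0,"rz":0,"claw":1},{"x":0,"y":0,"z":0.68,"rx":0,"ry":0,"rz":0,"claw":1}]' && python3 -m pendant '[{"x":-0.3,"y":-0.1,"z":0,"rx":0,"ry":0,"rz":0,"claw":1},{"x":-0.446,"y":-0.3,"z":0,"rx":0,"ry":0,"rz":0,"claw":1},{"x":-0.446,"y":-0.5,"z":0,"rx":0,"ry":0,"rz":0,"claw":1},{"x":-0.446,"y":-0.7,"z":0,"rx":0,"ry":0,"rz":-0.05,"claw":1},{"x":-0.446,"y":-0.9,"z":0,"rx":0,"ry":0,"rz":-0.1,"claw":1},{"x":-0.446,"y":-1,"z":0,"rx":0,"ry":0,"rz":-0.15,"claw":1},{"x":-0.446,"y":-1,"z":0,"rx":0,"ry":0,"rz":-0.2,"claw":1},{"x":-0.446,"y":-1,"z":0,"rx":0,"ry":0,"rz":-0.22,"claw":1}]' && python3 -m pendant '[{"x":0,"y":-0.2,"z":0,"rx":0,"ry":0,"rz":-0.05,"claw":1},{"x":0,"y":-0.4,"z":0,"rx":0,"ry":0,"rz":-0.1,"claw":1},{"x":0,"y":-0.6,"z":0,"rx":0,"ry":0,"rz":-0.15,"claw":1},{"x":0,"y":-0.8,"z":0,"rx":0,"ry":0,"rz":-0.2,"claw":1},{"x":0,"y":-1,"z":-0.1,"rx":0,"ry":0,"rz":-0.24,"claw":1},{"x":0,"y":-1,"z":-0.2,"rx":0,"ry":0,"rz":-0.24,"claw":1},{"x":0,"y":-1,"z":-0.3,"rx":0,"ry":0,"rz":-0.24,"claw":1},{"x":0,"y":-1,"z":-0.4,"rx":0,"ry":0,"rz":-0.24,"claw":1}]'; python3 - <<'E'
from h import *
p=shot('side');q=shot('top')
for l in('carton_a','pill_case'):
  for n,k in(('side',p),('top',q)):
    for r in rects(k,l,.02): print(n,l,r)
E
```

```text
time_s: 41.6
tcp_pos: [0.5331, 0.1646, 0.21]
ee_rot: [[0.984, -0.176, 0.003], [-0.176, -0.984, 0.001], [0.002, -0.002, -1.0]]
wrist_force: [0.2, 0.6, -0.9]
gripper_width: 0.974
gripper_force: 0.0
time_s: 42.6
tcp_pos: [0.4208, -0.0861, 0.2071]
ee_rot: [[0.643, -0.766, 0.0], [-0.766, -0.643, 0.0], [0.0, -0.0, -1.0]]
wrist_force: [0.0, -0.1, -0.4]
gripper_width: 1.001
gripper_force: 0.0
time_s: 43.6
tcp_pos: [0.4209, -0.3358, 0.1063]
ee_rot: [[-0.052, -0.999, 0.0], [-0.999, 0.052, -0.0], [0.0, -0.0, -1.0]]
wrist_force: [0.4, 0.0, -0.4]
gripper_width: 1.004
gripper_force: 0.0
side carton_a (0.61, [283.0, 281.0], 'c', 534, 146, 'size', 79, 129, 'shortdir', 79.7)
top carton_a (0.94, [202.0, 214.0], 'c', 537, 168, 'size', 71, 126, 'shortdir', 81.8)
top carton_a (0.24, [237.0, 219.0], 'c', 537, 99, 'size', 201, 409, 'shortdir', -10.8)
side pill_case (0.8, [325.0, 182.0], 'c', 421, -359, 'size', 41, 148, 'shortdir', -3.4)
side pill_case (0.7, [290.0, 174.0], 'c', 547, -385, 'size', 42, 103, 'shortdir', 44.9)
side pill_case (0.51, [327.0, 158.0], 'c', 417, -490, 'size', 41, 107, 'shortdir', -38.0)
side pill_case (0.45, [312.0, 210.0], 'c', 474, -187, 'size', 49, 97, 'shortdir', -5.5)
top pill_case (0.47, [378.0, 212.0], 'c', 554, -399, 'size', 30, 73, 'shortdir', 45.7)
```

```bash
python3 -m pendant '[{"x":0,"y":-0.106,"z":0,"rx":0,"ry":0,"rz":0,"claw":1},{"x":0,"y":-0.106,"z":-0.1,"rx":0,"ry":0,"rz":0,"claw":1},{"x":0,"y":-0.106,"z":-0.2,"rx":0,"ry":0,"rz":0,"claw":1},{"x":0,"y":-0.106,"z":-0.3,"rx":0,"ry":0,"rz":0,"claw":1},{"x":0,"y":-0.106,"z":-0.4,"rx":0,"ry":0,"rz":0,"claw":0.9},{"x":0,"y":-0.106,"z":-0.4,"rx":0,"ry":0,"rz":0,"claw":0.7},{"x":0,"y":-0.106,"z":-0.4,"rx":0,"ry":0,"rz":0,"claw":0.5},{"x":0,"y":-0.106,"z":-0.4,"rx":0,"ry":0,"rz":0,"claw":0.3}]' && python3 -m pendant '[{"x":0,"y":0,"z":0,"rx":0,"ry":0,"rz":0,"claw":0.1},{"x":0,"y":0,"z":0,"rx":0,"ry":0,"rz":0,"claw":0.1},{"x":0,"y":0,"z":0,"rx":0,"ry":0,"rz":0,"claw":0.1},{"x":0,"y":0,"z":0.1,"rx":0,"ry":0,"rz":0,"claw":0.1},{"x":0,"y":0,"z":0.2,"rx":0,"ry":0,"rz":0,"claw":0.1},{"x":0,"y":0,"z":0.4,"rx":0,"ry":0,"rz":0,"claw":0.1},{"x":0,"y":0,"z":0.6,"rx":0,"ry":0,"rz":0,"claw":0.1},{"x":0,"y":0,"z":0.8,"rx":0,"ry":0,"rz":0,"claw":0.1}]'
```

```text
time_s: 44.9
tcp_pos: [0.4221, -0.3625, 0.0086]
ee_rot: [[-0.051, -0.999, 0.003], [-0.999, 0.051, -0.001], [0.001, -0.003, -1.0]]
wrist_force: [0.1, -0.0, -0.0]
gripper_width: 0.644
gripper_force: 0.0
time_s: 45.9
tcp_pos: [0.4206, -0.3618, 0.2083]
ee_rot: [[-0.051, -0.999, -0.001], [-0.999, 0.051, 0.001], [-0.0, 0.001, -1.0]]
wrist_force: [-0.3, -0.3, -0.2]
gripper_width: 0.433
gripper_force: 29.9
```

```bash
python3 -m pendant '[{"x":0,"y":0.12,"z":0,"rx":0,"ry":0,"rz":0.05,"claw":0.1},{"x":0,"y":0.24,"z":0,"rx":0,"ry":0,"rz":0.1,"claw":0.1},{"x":0,"y":0.36,"z":0,"rx":0,"ry":0,"rz":0.15,"claw":0.1},{"x":0,"y":0.48,"z":0,"rx":0,"ry":0,"rz":0.2,"claw":0.1},{"x":0,"y":0.6,"z":0,"rx":0,"ry":0,"rz":0.25,"claw":0.1},{"x":0,"y":0.75,"z":0,"rx":0,"ry":0,"rz":0.3,"claw":0.1},{"x":0,"y":0.9,"z":0,"rx":0,"ry":0,"rz":0.35,"claw":0.1},{"x":0,"y":1,"z":0,"rx":0,"ry":0,"rz":0.4,"claw":0.1}]' && python3 -m pendant '[{"x":0,"y":0.15,"z":0,"rx":0,"ry":0,"rz":0.03,"claw":0.1},{"x":0.1,"y":0.3,"z":0,"rx":0,"ry":0,"rz":0.06,"claw":0.1},{"x":0.2,"y":0.45,"z":0,"rx":0,"ry":0,"rz":0.06,"claw":0.1},{"x":0.3,"y":0.6,"z":0,"rx":0,"ry":0,"rz":0.06,"claw":0.1},{"x":0.372,"y":0.715,"z":0,"rx":0,"ry":0,"rz":0.06,"claw":0.1},{"x":0.372,"y":0.715,"z":-0.15,"rx":0,"ry":0,"rz":0.06,"claw":0.1},{"x":0.372,"y":0.715,"z":-0.3,"rx":0,"ry":0,"rz":0.06,"claw":0.1},{"x":0.372,"y":0.715,"z":-0.4,"rx":0,"ry":0,"rz":0.06,"claw":0.1}]'; python3 - <<'E'
from h import *
p=shot('side');b=p['color'][180:340,220:390][:,:,::-1]
a=shot('top')['color'][120:280,150:320][:,:,::-1]
cv2.imwrite('pics/p2.png',cv2.resize(np.hstack([a,b]),None,fx=2.35,fy=2.35,interpolation=cv2.INTER_CUBIC))
E
```

```text
time_s: 46.9
tcp_pos: [0.4205, -0.1107, 0.2068]
ee_rot: [[0.936, -0.352, -0.0], [-0.352, -0.936, 0.0], [-0.0, -0.0, -1.0]]
wrist_force: [0.5, 0.4, -1.1]
gripper_width: 0.433
gripper_force: 29.9
time_s: 47.9
tcp_pos: [0.5129, 0.0664, 0.1049]
ee_rot: [[0.984, -0.176, -0.003], [-0.176, -0.984, -0.001], [-0.003, 0.001, -1.0]]
wrist_force: [-0.6, -0.1, 0.4]
gripper_width: 0.433
gripper_force: 29.9
```

View pics/p2.png

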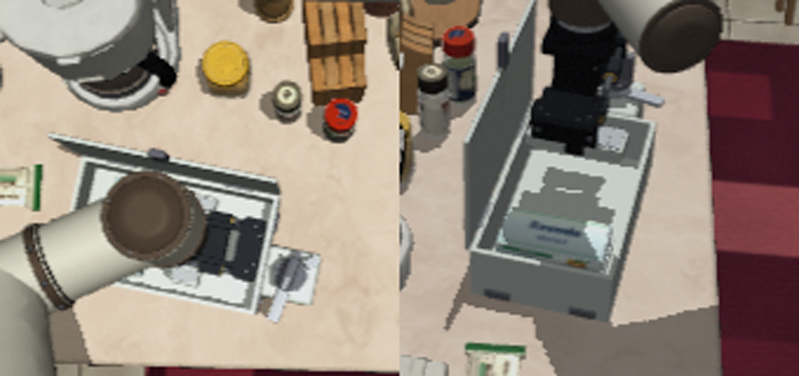

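The carton stack is neat, and the pill case is over the right half. I'll lower it, release and rise.

```bash
python3 -m pendant '[{"x":0,"y":0,"z":-0.08,"rx":0,"ry":0,"rz":0,"claw":0.1},{"x":0,"y":0,"z":-0.16,"rx":0,"ry":0,"rz":0,"claw":0.1},{"x":0,"y":0,"z":-0.24,"rx":0,"ry":0,"rz":0,"claw":0.1},{"x":0,"y":0,"z":-0.3,"rx":0,"ry":0,"rz":0,"claw":0.1},{"x":0,"y":0,"z":-0.33,"rx":0,"ry":0,"rz":0,"claw":0.1},{"x":0,"y":0,"z":-0.36,"rx":0,"ry":0,"rz":0,"claw":0.1},{"x":0,"y":0,"z":-0.36,"rx":0,"ry":0,"rz":0,"claw":0.1},{"x":0,"y":0,"z":-0.36,"rx":0,"ry":0,"rz":0,"claw":0.1}]' && python3 -m pendant '[{"x":0,"y":0,"z":0,"rx":0,"ry":0,"rz":0,"claw":0.55},{"x":0,"y":0,"z":0,"rx":0,"ry":0,"rz":0,"claw":0.55},{"x":0,"y":0,"z":0,"rx":0,"ry":0,"rz":0,"claw":0.55},{"x":0,"y":0,"z":0,"rx":0,"ry":0,"rz":0,"claw":0.55},{"x":0,"y":0,"z":0.15,"rx":0,"ry":0,"rz":0,"claw":0.55},{"x":0,"y":0,"z":0.35,"rx":0,"ry":0,"rz":0,"claw":0.55},{"x":0,"y":0,"z":0.6,"rx":0,"ry":0,"rz":0,"claw":0.55},{"x":0,"y":0,"z":0.85,"rx":0,"ry":0,"rz":0,"claw":0.6}]'
```

```text
time_s: 49.0
tcp_pos: [0.5144, 0.0669, 0.0175]
ee_rot: [[0.984, -0.176, 0.001], [-0.176, -0.984, 0.0], [0.001, -0.0, -1.0]]
wrist_force: [0.1, -0.5, 0.0]
gripper_width: 0.435
gripper_force: 29.9
time_s: 50.0
tcp_pos: [0.5136, 0.0665, 0.2315]
ee_rot: [[0.984, -0.176, -0.0], [-0.176, -0.984, -0.0], [-0.0, 0.0, -1.0]]
wrist_force: [0.9, 1.3, -0.2]
gripper_width: 0.582
gripper_force: 0.0
```

```bash
python3 -m pendant '[{"x":0,"y":0,"z":0.2,"rx":0,"ry":0,"rz":0,"claw":0.6},{"x":0,"y":0,"z":0.32,"rx":0,"ry":0,"rz":0,"claw":0.6},{"x":0,"y":0,"z":0.32,"rx":0,"ry":0,"rz":0,"claw":0.6},{"x":0.15,"y":0.04,"z":0.32,"rx":0,"ry":0,"rz":0,"claw":0.6},{"x":0.3,"y":0.08,"z":0.32,"rx":0,"ry":0,"rz":0,"claw":0.6},{"x":0.373,"y":0.088,"z":0.32,"rx":0,"ry":0,"rz":0,"claw":0.6},{"x":0.373,"y":0.088,"z":0.32,"rx":0,"ry":0,"rz":0,"claw":0.6},{"x":0.373,"y":0.088,"z":0.32,"rx":0,"ry":0,"rz":0,"claw":0.6}]' && python3 -m pendant '[{"x":0,"y":0,"z":-0.1,"rx":0,"ry":0,"rz":0,"claw":0.6},{"x":0,"y":0,"z":-0.2,"rx":0,"ry":0,"rz":0,"claw":0.6},{"x":0,"y":0,"z":-0.256,"rx":0,"ry":0,"rz":0,"claw":0.6},{"x":0,"y":0,"z":-0.256,"rx":0,"ry":0,"rz":0,"claw":0.3},{"x":0,"y":0,"z":-0.256,"rx":0,"ry":0,"rz":0,"claw":0.0},{"x":0,"y":0,"z":-0.256,"rx":0,"ry":0,"rz":0,"claw":0},{"x":0,"y":0,"z":-0.256,"rx":0,"ry":0,"rz":0,"claw":0},{"x":0,"y":0,"z":-0.256,"rx":0,"ry":0,"rz":0,"claw":0}]'; python3 - <<'E'
from h import *
for n in('side','top'):
  p=shot(n)
  for l in('carton_a','pill_case'):
    for r in rects(p,l,.028): print(n,l,r)
E
```

```text
time_s: 51.0
tcp_pos: [0.6065, 0.0885, 0.3085]
ee_rot: [[0.984, -0.176, -0.002], [-0.176, -0.984, -0.001], [-0.002, 0.001, -1.0]]
wrist_force: [0.1, -0.7, -0.2]
gripper_width: 0.603
gripper_force: 0.0
time_s: 52.0
tcp_pos: [0.6078, 0.0896, 0.2463]
ee_rot: [[0.984, -0.176, 0.002], [-0.176, -0.984, 0.002], [0.002, -0.002, -1.0]]
wrist_force: [0.5, 2.9, 2.0]
gripper_width: 0.225
gripper_force: 30.0
side carton_a (0.75, [309.0, 210.0], 'c', 470, -175, 'size', 54, 84, 'shortdir', -16.1)
side carton_a (0.58, [287.0, 282.0], 'c', 534, 154, 'size', 77, 128, 'shortdir', 80.6)
side carton_a (0.57, [258.0, 352.0], 'c', 586, 383, 'size', 59, 137, 'shortdir', 1.9)
side pill_case (0.96, [294.0, 261.0], 'c', 516, 75, 'size', 58, 118, 'shortdir', 79.1)
side pill_case (0.69, [289.0, 174.0], 'c', 549, -373, 'size', 50, 103, 'shortdir', 48.9)
side pill_case (0.51, [325.0, 159.0], 'c', 418, -478, 'size', 40, 105, 'shortdir', -37.1)
top carton_a (0.95, [204.0, 218.0], 'c', 536, 167, 'size', 64, 126, 'shortdir', 78.3)
top carton_a (0.64, [236.0, 222.0], 'c', 516, 67, 'size', 42, 117, 'shortdir', 78.6)
top carton_a (0.59, [214.0, 217.0], 'c', 521, 134, 'size', 5, 47, 'shortdir', 78.3)
top carton_a (0.58, [256.0, 193.0], 'c', 599, -5, 'size', 25, 73, 'shortdir', -9.4)
top pill_case (0.97, [234.0, 224.0], 'c', 515, 67, 'size', 43, 120, 'shortdir', 77.8)
top pill_case (0.76, [409.0, 255.0], 'c', 419, -495, 'size', 30, 90, 'shortdir', -39.1)
```

All three items read inside the box. Lowering the lid with a slow finish.

```bash
python3 -m pendant '[{"x":-0.072,"y":0.013,"z":0,"rx":0,"ry":0,"rz":0,"claw":0},{"x":-0.144,"y":0.026,"z":-0.01,"rx":0,"ry":0,"rz":0,"claw":0},{"x":-0.215,"y":0.038,"z":-0.026,"rx":0,"ry":0,"rz":0,"claw":0},{"x":-0.284,"y":0.051,"z":-0.05,"rx":0,"ry":0,"rz":0,"claw":0},{"x":-0.35,"y":0.062,"z":-0.08,"rx":0,"ry":0,"rz":0,"claw":0},{"x":-0.413,"y":0.074,"z":-0.116,"rx":0,"ry":0,"rz":0,"claw":0},{"x":-0.472,"y":0.084,"z":-0.159,"rx":0,"ry":0,"rz":0,"claw":0},{"x":-0.526,"y":0.094,"z":-0.208,"rx":0,"ry":0,"rz":0,"claw":0}]'
```

```text
time_s: 53.3
tcp_pos: [0.4777, 0.113, 0.1947]
ee_rot: [[0.984, -0.175, 0.006], [-0.175, -0.985, 0.002], [0.006, -0.003, -1.0]]
wrist_force: [2.4, 2.5, 2.4]
gripper_width: 0.224
gripper_force: 30.0
```

```bash
python3 -m pendant '[{"x":-0.049,"y":0.009,"z":-0.054,"rx":0,"ry":0,"rz":0,"claw":0},{"x":-0.093,"y":0.017,"z":-0.112,"rx":0,"ry":0,"rz":0,"claw":0},{"x":-0.131,"y":0.023,"z":-0.175,"rx":0,"ry":0,"rz":0,"claw":0},{"x":-0.163,"y":0.029,"z":-0.241,"rx":0,"ry":0,"rz":0,"claw":0},{"x":-0.187,"y":0.033,"z":-0.31,"rx":0,"ry":0,"rz":0,"claw":0},{"x":-0.197,"y":0.035,"z":-0.346,"rx":0,"ry":0,"rz":0,"claw":0},{"x":-0.205,"y":0.037,"z":-0.38,"rx":0,"ry":0,"rz":0,"claw":0},{"x":-0.205,"y":0.037,"z":-0.38,"rx":0,"ry":0,"rz":0,"claw":0}]' && python3 -m pendant '[{"x":-0.005,"y":0.001,"z":-0.03,"rx":0,"ry":0,"rz":0,"claw":0},{"x":-0.009,"y":0.001,"z":-0.06,"rx":0,"ry":0,"rz":0,"claw":0},{"x":-0.011,"y":0.002,"z":-0.085,"rx":0,"ry":0,"rz":0,"claw":0},{"x":-0.013,"y":0.002,"z":-0.105,"rx":0,"ry":0,"rz":0,"claw":0},{"x":-0.014,"y":0.002,"z":-0.12,"rx":0,"ry":0,"rz":0,"claw":0},{"x":-0.014,"y":0.002,"z":-0.13,"rx":0,"ry":0,"rz":0,"claw":0},{"x":-0.014,"y":0.002,"z":-0.14,"rx":0,"ry":0,"rz":0,"claw":0},{"x":-0.014,"y":0.002,"z":-0.14,"rx":0,"ry":0,"rz":0,"claw":0}]'
```

```text
time_s: 54.3
tcp_pos: [0.4258, 0.1223, 0.0983]
ee_rot: [[0.984, -0.175, 0.003], [-0.175, -0.984, 0.002], [0.002, -0.002, -1.0]]
wrist_force: [1.6, 4.6, -1.4]
gripper_width: 0.225
gripper_force: 30.0
time_s: 55.3
tcp_pos: [0.4225, 0.1229, 0.0663]
ee_rot: [[0.985, -0.174, 0.003], [-0.174, -0.985, 0.001], [0.003, -0.002, -1.0]]
wrist_force: [-7.4, 4.8, 24.3]
gripper_width: 0.226
gripper_force: 30.0
```

```bash
python3 -m pendant '[{"x":0,"y":0,"z":0,"rx":0,"ry":0,"rz":0,"claw":0.5},{"x":0,"y":0,"z":0,"rx":0,"ry":0,"rz":0,"claw":0.6},{"x":0,"y":0,"z":0,"rx":0,"ry":0,"rz":0,"claw":0.6},{"x":0,"y":0,"z":0,"rx":0,"ry":0,"rz":0,"claw":0.6},{"x":0,"y":0,"z":0.2,"rx":0,"ry":0,"rz":0,"claw":0.6},{"x":0,"y":0,"z":0.4,"rx":0,"ry":0,"rz":0,"claw":0.6},{"x":0,"y":0,"z":0.62,"rx":0,"ry":0,"rz":0,"claw":0.6},{"x":0,"y":0,"z":0.62,"rx":0,"ry":0,"rz":0,"claw":0.6}]' && python3 -m pendant '[{"x":0.05,"y":-0.2,"z":0,"rx":0,"ry":0,"rz":-0.03,"claw":0.6},{"x":0.1,"y":-0.4,"z":0,"rx":0,"ry":0,"rz":-0.054,"claw":0.6},{"x":0.194,"y":-0.6,"z":0,"rx":0,"ry":0,"rz":-0.054,"claw":0.6},{"x":0.194,"y":-0.741,"z":0,"rx":0,"ry":0,"rz":-0.054,"claw":0.6},{"x":0.194,"y":-0.741,"z":0,"rx":0,"ry":0,"rz":-0.054,"claw":0.6},{"x":0.194,"y":-0.741,"z":0,"rx":0,"ry":0,"rz":-0.054,"claw":0.6},{"x":0.194,"y":-0.741,"z":0,"rx":0,"ry":0,"rz":-0.054,"claw":0.6},{"x":0.194,"y":-0.741,"z":0,"rx":0,"ry":0,"rz":-0.054,"claw":0.6}]'; python3 - <<'E'
from h import *
p=shot('side');b=p['color'][180:340,220:390][:,:,::-1]
cv2.imwrite('pics/k3.png',cv2.resize(b,None,fx=3.7,fy=3.7,interpolation=cv2.INTER_CUBIC))
E
```

```text
time_s: 56.3
tcp_pos: [0.4233, 0.1231, 0.2228]
ee_rot: [[0.984, -0.175, 0.009], [-0.176, -0.984, 0.005], [0.007, -0.006, -1.0]]
wrist_force: [0.3, 0.8, -1.6]
gripper_width: 0.602
gripper_force: 0.0
time_s: 57.3
tcp_pos: [0.4695, -0.0625, 0.2185]
ee_rot: [[0.941, -0.338, 0.0], [-0.338, -0.941, 0.0], [0.0, -0.0, -1.0]]
wrist_force: [0.5, 0.9, -0.1]
gripper_width: 0.601
gripper_force: 0.0
```

View pics/k3.png

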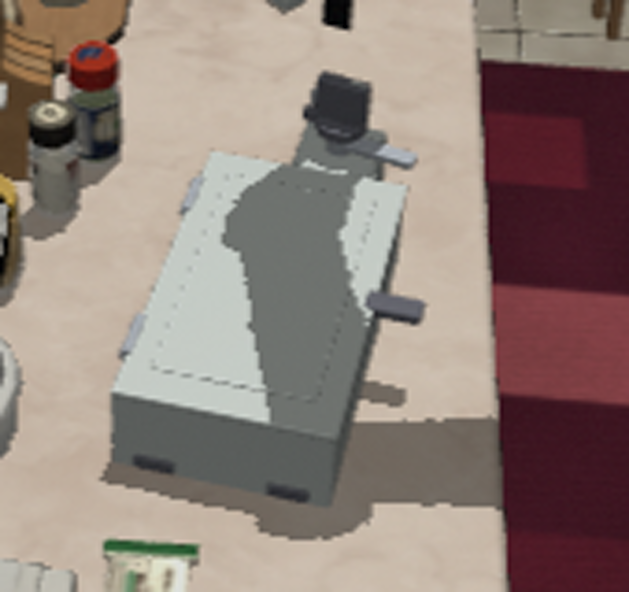

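The lid is shut and flush, and the knob is up with its arm to the front. I'll grip the knob.

```bash
python3 -m pendant '[{"x":0.005,"y":0.001,"z":-0.15,"rx":0,"ry":0,"rz":0,"claw":0.6},{"x":0.005,"y":0.001,"z":-0.3,"rx":0,"ry":0,"rz":0,"claw":0.6},{"x":0.005,"y":0.001,"z":-0.36,"rx":0,"ry":0,"rz":0,"claw":0.6},{"x":0.005,"y":0.001,"z":-0.36,"rx":0,"ry":0,"rz":0,"claw":0.3},{"x":0.005,"y":0.001,"z":-0.36,"rx":0,"ry":0,"rz":0,"claw":0},{"x":0.005,"y":0.001,"z":-0.36,"rx":0,"ry":0,"rz":0,"claw":0},{"x":0.005,"y":0.001,"z":-0.36,"rx":0,"ry":0,"rz":0,"claw":0},{"x":0.005,"y":0.001,"z":-0.36,"rx":0,"ry":0,"rz":0,"claw":0}]' && python3 -m pendant '[{"x":0,"y":0,"z":-0.01,"rx":0,"ry":0,"rz":0,"claw":0},{"x":0,"y":0,"z":-0.02,"rx":0,"ry":0,"rz":0,"claw":0},{"x":0,"y":0,"z":-0.03,"rx":0,"ry":0,"rz":0,"claw":0},{"x":0,"y":0,"z":-0.04,"rx":0,"ry":0,"rz":0,"claw":0},{"x":0,"y":0,"z":-0.048,"rx":0,"ry":0,"rz":0,"claw":0},{"x":0,"y":0,"z":-0.054,"rx":0,"ry":0,"rz":0,"claw":0},{"x":0,"y":0,"z":-0.054,"rx":0,"ry":0,"rz":0,"claw":0},{"x":0,"y":0,"z":-0.054,"rx":0,"ry":0,"rz":0,"claw":0}]'
```

```text
time_s: 58.35
tcp_pos: [0.4719, -0.0616, 0.1292]
ee_rot: [[0.94, -0.34, 0.004], [-0.34, -0.94, 0.003], [0.002, -0.004, -1.0]]
wrist_force: [0.0, 7.1, 2.1]
gripper_width: 0.157
gripper_force: 29.9
time_s: 59.35
tcp_pos: [0.4725, -0.0616, 0.1189]
ee_rot: [[0.941, -0.339, 0.005], [-0.339, -0.941, 0.002], [0.004, -0.003, -1.0]]
wrist_force: [-7.1, 9.4, 21.0]
gripper_width: 0.155
gripper_force: 30.0
```

It has bottomed out. Turning to locked.

```bash
python3 -m pendant '[{"x":0,"y":0,"z":0,"rx":0,"ry":0,"rz":-0.03,"claw":0},{"x":0,"y":0,"z":0,"rx":0,"ry":0,"rz":-0.06,"claw":0},{"x":0,"y":0,"z":0,"rx":0,"ry":0,"rz":-0.1,"claw":0},{"x":0,"y":0,"z":0,"rx":0,"ry":0,"rz":-0.14,"claw":0},{"x":0,"y":0,"z":0,"rx":0,"ry":0,"rz":-0.18,"claw":0},{"x":0,"y":0,"z":0,"rx":0,"ry":0,"rz":-0.22,"claw":0},{"x":0,"y":0,"z":0,"rx":0,"ry":0,"rz":-0.26,"claw":0},{"x":0,"y":0,"z":0,"rx":0,"ry":0,"rz":-0.26,"claw":0}]';  python3 -c "
from h import *
s=sense();print(s['moment'],s['wrist_force'])"
```

```text
time_s: 60.35
tcp_pos: [0.472, -0.062, 0.1189]
ee_rot: [[0.397, -0.918, 0.004], [-0.918, -0.397, 0.001], [0.001, -0.004, -1.0]]
wrist_force: [-6.7, 8.3, 22.0]
gripper_width: 0.16
gripper_force: 30.0
[2.54066736 2.59241717 0.02872021] [-6.7176075   8.32746798 21.99737019]
```

```bash
python3 -m pendant '[{"x":0,"y":0,"z":0,"rx":0,"ry":0,"rz":-0.03,"claw":0},{"x":0,"y":0,"z":0,"rx":0,"ry":0,"rz":-0.06,"claw":0},{"x":0,"y":0,"z":0,"rx":0,"ry":0,"rz":-0.09,"claw":0},{"x":0,"y":0,"z":0,"rx":0,"ry":0,"rz":-0.12,"claw":0},{"x":0,"y":0,"z":0,"rx":0,"ry":0,"rz":-0.15,"claw":0},{"x":0,"y":0,"z":0,"rx":0,"ry":0,"rz":-0.175,"claw":0},{"x":0,"y":0,"z":0,"rx":0,"ry":0,"rz":-0.19,"claw":0},{"x":0,"y":0,"z":0,"rx":0,"ry":0,"rz":-0.19,"claw":0}]';  python3 -c "
from h import *
s=sense();print(s['moment'],s['wrist_force'])"
```

```text
time_s: 61.35
tcp_pos: [0.4714, -0.062, 0.1188]
ee_rot: [[-0.187, -0.982, 0.002], [-0.982, 0.187, 0.001], [-0.001, -0.002, -1.0]]
wrist_force: [-8.6, 8.0, 21.6]
gripper_width: 0.156
gripper_force: 30.1
[2.69348278 2.91239615 0.15311416] [-8.64301464  8.0276565  21.60144572]
```

At the end stop with a light moment. I'll let it pop up, release and retreat.

```bash
python3 -m pendant '[{"x":0,"y":0,"z":0.02,"rx":0,"ry":0,"rz":0,"claw":0},{"x":0,"y":0,"z":0.054,"rx":0,"ry":0,"rz":0,"claw":0},{"x":0,"y":0,"z":0.054,"rx":0,"ry":0,"rz":0.002,"claw":0},{"x":0,"y":0,"z":0.054,"rx":0,"ry":0,"rz":0.002,"claw":0.7},{"x":0,"y":0,"z":0.054,"rx":0,"ry":0,"rz":0.002,"claw":0.7},{"x":0,"y":0,"z":0.054,"rx":0,"ry":0,"rz":0.002,"claw":0.7},{"x":0,"y":0,"z":0.25,"rx":0,"ry":0,"rz":0.002,"claw":0.7},{"x":0,"y":0,"z":0.5,"rx":0,"ry":0,"rz":0.002,"claw":0.7}]' && python3 -m pendant '[{"x":0,"y":0,"z":0,"rx":0,"ry":0,"rz":0,"claw":0.7},{"x":-0.2,"y":-0.2,"z":0,"rx":0,"ry":0,"rz":0,"claw":0.7},{"x":-0.3,"y":-0.4,"z":0,"rx":0,"ry":0,"rz":0,"claw":0.7},{"x":-0.3,"y":-0.6,"z":0,"rx":0,"ry":0,"rz":0,"claw":0.7},{"x":-0.3,"y":-0.8,"z":0,"rx":0,"ry":0,"rz":0,"claw":0.7},{"x":-0.3,"y":-1,"z":0,"rx":0,"ry":0,"rz":0,"claw":0.7},{"x":-0.3,"y":-1,"z":0,"rx":0,"ry":0,"rz":0,"claw":0.7},{"x":-0.3,"y":-1,"z":0,"rx":0,"ry":0,"rz":0,"claw":0.7}]'; python3 - <<'E'
from h import *
q=shot('top');a=q['color'][180:265,165:295][:,:,::-1]
p=shot('side');b=p['color'][190:320,240:345][:,:,::-1]
a=cv2.resize(a,None,fx=3.4,fy=3.4,interpolation=cv2.INTER_CUBIC);b=cv2.resize(b,None,fx=3.2,fy=3.2,interpolation=cv2.INTER_CUBIC)
c=np.zeros((max(a.shape[0],b.shape[0]),a.shape[1]+b.shape[1],3),np.uint8);c[:a.shape[0],:a.shape[1]]=a;c[:b.shape[0],a.shape[1]:]=b
cv2.imwrite('pics/f.png',c)
E
```

```text
time_s: 62.35
tcp_pos: [0.4698, -0.0634, 0.2401]
ee_rot: [[-0.182, -0.983, -0.004], [-0.983, 0.182, -0.001], [0.002, 0.004, -1.0]]
wrist_force: [2.0, 0.8, -0.2]
gripper_width: 0.638
gripper_force: 0.0
time_s: 63.35
tcp_pos: [0.3951, -0.3128, 0.2391]
ee_rot: [[-0.183, -0.983, -0.002], [-0.983, 0.183, 0.001], [-0.001, 0.002, -1.0]]
wrist_force: [0.3, 0.6, -0.6]
gripper_width: 0.699
gripper_force: 0.0
```

View pics/f.png

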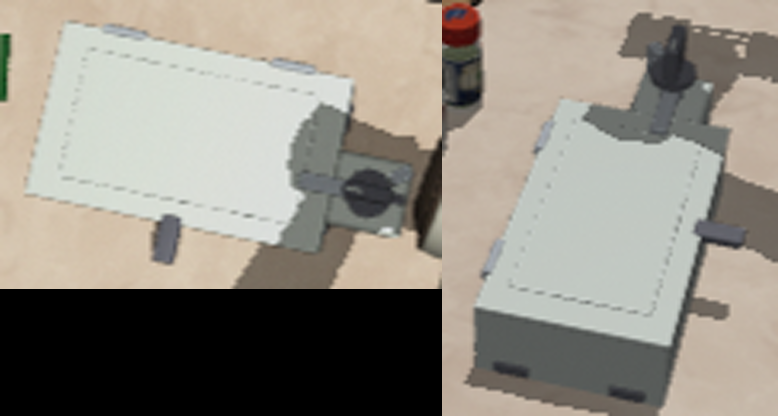

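The arm lies over the lid's right edge, the knob is up and the lid is shut. Handing in.

```bash
python3 -c "
from station import *
print(finish_job())"
```

```text
the job is handed in; nothing more can be done
None
```

Both cartons and the pill case are in the medicine box, with the lid lowered gently and the knob turned back to locked and popped up. One caveat: on my first try at unlocking I turned the knob against the safety stop with about 0.4 N·m before backing off and pushing it fully in.

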